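# Ready the draining bench

### The arm

A 6-joint arm with a two-finger parallel gripper is mounted at the origin on the work surface. World frame = base frame: x ahead of the robot, y to its left, z up, the work surface at z = 0. Lengths are in m, angles in degrees, forces in N, time in s.
With the tool pointing down it reaches from about 0.3 to 0.75 m from the base axis. Payload 8.5 kg.
Tool frame: the origin (TCP) lies on the centre line of the jaws, within the pads' length; the fingertips stand 19 mm ahead of it and the grasp point (between the pads) is the TCP (env.tcp_to_tips is the z of the fingertips in the tool frame, in m); z points along the fingers, y is the line along which they close (so a half turn about z gives the same grasp; the last joint's range is limited). The gripper opens to 85 mm and grips with 20 to 120 N. Pads are 22 mm wide; open, the fingers measure 114 mm over their backs; the gripper's body (76 mm by 85 mm) begins 54 mm behind the grasp point. The pads swing forward as they close: fully open they stand 13 mm farther back than shut.
Start: joints at [-80.976, 21.807, 74.336, -0, 83.858, -12.336], TCP at [0.2, -0.512, 0.25] pointing down, gripper open.
Joint ranges: [-178.18, 178.18], [-50.72, 133.34], [12.68, 142.11], [-81.47, 261.47], [9.98, 163.14], [-165.26, 165.26]. Speed limits (degrees/s): [136.94, 136.94, 180, 180, 180, 180].

### API

Orientations are given as a 3x3 rotation matrix whose columns are the frame's x, y, z axes.
In Python, from rig import env gives the robot as it stands.
- The arm moves only by the tool servo_tool, never from a script. Its argument "steps" is a list of rows, each an object of numbers: "tx", "ty", "tz": the shift along the world's x, y, z in cm; "yaw": the turn about the world's z in degrees; "claw": the finger opening in cm, from 0 to 8.54. In form: [{"tx": .., "ty": .., "tz": .., "yaw": .., "claw": ..}, ...]. A call has 1 to 20 rows; each row shifts and turns the commanded pose from where the row before left it; what a row does not reach is not made up. A row lasts 1/10 s, in which the tool goes at most 50 mm and 8.59 degrees, less where a joint would pass 70% of its speed; a pose out of reach is approached as far as the arm can. A call with a gripper value outside its range is refused whole. The fingers move at their own pace and stop on an object; "newtons" is the grip in N (left out, the last holds). Time passes only in rows, so rows that do not move let the fingers close. It gives the time, the measured TCP pose, the force, the opening and the grip force at its end, in the units of the state.
- env.observe(): the state, without advancing time (a new reading comes with each control period).
- env.get_image(name): name is "scene" or "top"; returns (picture, depth): 420x560x3 uint8, red, green, blue; 420x560 float32, m along the optical axis (not along the pixel's ray), 0 where there is no reading.
- env.camera_model(name): a dict with "fovy" (degrees; the focal length in pixels is half the picture's height over the tangent of half this angle, whatever the lens; pixels are square), "cx", "cy" (the principal point, pixels), "dist_coeffs" ([k1, k2, p1, p2, k3] as OpenCV has them; the pictures are not rectified), "T" (4x4, takes a point from camera to world coordinates). Camera axes: x right, y down, z forward; pixel columns grow to the right and rows downward; lengths in m; the calibration is good to about 2 mm. A picture is of the moment at which its call begins. camera_model takes no time and is no camera call.
- env.close_job(): hands the job in; it is judged then, once.
The state is a dict: "time_s": time; "q": joint angles; "qvel": joint speeds; "joint_efforts": joint torques, N m; "position": TCP position; "tool_rot": TCP orientation; "ft_force": force on the tool from outside, world axes, zero at the start; "wrist_torque": the same for the moment, N m; "grip_width": finger opening in m; "gripper_force": force on a finger pad.
Only numpy, scipy, OpenCV 4.12 (cv2) and the standard library are available. Lean on these libraries where they do the work, as an engineer would, in place of code of your own. Each camera call takes 0.05 s, during which the arm holds its last target. There are 200 camera calls.

### The job

Get the washing bench ready to drain the fresh cheeses: lift both handled cans off the drying stand and set them down gently and upright on the dark board beside it, and lay the two small cream cheeses flat on the stand in their place. Slide every tall bottle along the bench, without lifting it or tipping it over, until it stands against the back rail of the bottle bay between the end blocks; leave the large brown cheese wheel, the brush and the tub where they are.

Things in the scene. Friction and masses are not known exactly. Their poses are not given: they have to be found in the camera images.
- bay: Low aluminium bottle bay fixed to the bench: a straight back rail 50 mm high with two 25 mm thick end blocks of the same height that reach 75 mm forward from it; open on the robot's side and above. Origin on the bench at the middle of the rail's front face; x points square into the rail (away from the open side), y along the rail; inside between the end blocks y runs from -145 to +145 mm.
- board: Dark wooden set-down board fixed to the bench beside the stand, 300 mm (its x) by 130 mm (its y), 12 mm thick. Origin on the bench under its centre; top at z = 12 mm.
- stand: Slatted wooden drying stand fixed to the bench, 290 mm (its x) by 124 mm (its y), flat top 60 mm high, on which the two cans stand at first. Origin on the bench under its centre.
- bottle0_mid (a point): Tall narrow white plastic bottle with a black cap, full: round, 62 mm across up to 150 mm high, then narrowing to a neck 32 mm across; 230 mm tall, 0.5 to 0.9 kg, centre of mass about 80 mm up. It stands on the bench; pushed above about 40 mm it may topple. Two or all three of the three bottles are present. Point on its axis 115 mm above its underside; z up its axis.
- bottle1_mid (a point): Tall narrow white plastic bottle with a black cap, full: round, 62 mm across up to 150 mm high, then narrowing to a neck 32 mm across; 230 mm tall, 0.5 to 0.9 kg, centre of mass about 80 mm up. It stands on the bench; pushed above about 40 mm it may topple. Two or all three of the three bottles are present. Point on its axis 115 mm above its underside; z up its axis.
- bottle2_mid (a point): Tall narrow white plastic bottle with a black cap, full: round, 62 mm across up to 150 mm high, then narrowing to a neck 32 mm across; 230 mm tall, 0.5 to 0.9 kg, centre of mass about 80 mm up. It stands on the bench; pushed above about 40 mm it may topple. Two or all three of the three bottles are present. Point on its axis 115 mm above its underside; z up its axis.
- can_a_mid (a point): Open steel wash can, 90 mm across the rim, 80 mm at the foot, body 100 mm high, 0.4 kg, with a rigid arched handle over the mouth. Point on its axis 50 mm above its underside; z up.
- can_a_grip (a point): Middle of the level top bar of the handle of that can: a 10 mm round bar 56 mm long along the point's x, its centre 165 mm above the can's underside and 65 mm above the rim.
- can_b_mid (a point): Open steel wash can, 90 mm across the rim, 80 mm at the foot, body 100 mm high, 0.4 kg, with a rigid arched handle over the mouth. Point on its axis 50 mm above its underside; z up.
- can_b_grip (a point): Middle of the level top bar of the handle of that can: a 10 mm round bar 56 mm long along the point's x, its centre 165 mm above the can's underside and 65 mm above the rim.
- cheese_a_mid (a point): Small fresh cheese, pale cream, a round drum 64 mm across and 40 mm high, 0.15 kg, lying flat on the bench between the board and the bottles. Point at its centre, 20 mm above its underside; z up.
- cheese_b_mid (a point): Small fresh cheese, pale cream, a round drum 64 mm across and 40 mm high, 0.15 kg, lying flat on the bench between the board and the bottles. Point at its centre, 20 mm above its underside; z up.
- wheel: Bystander: large matured cheese wheel, brown, 120 mm across, 60 mm high, origin under its centre.
- brush: Bystander: wooden rind brush 150 x 50 mm, 40 mm high, lying bristles down; origin under its centre, length along its x.
- tub: Bystander: grey plastic tub 100 mm across, 80 mm high; origin under its centre.
There are look-alikes about, which are no part of the job. Leave any green look-alike of the part that bears can_a_mid alone. What is shaped like the part that bears bottle2_mid but green or red is not meant.

How it is judged (in metres and radians):
At the end, for the whole second after the job is handed in: Bottles present: on the bench, axis within 45 mm of the rail's face (31 = touching), 130 mm of bay's middle. Cans: on the board, axes within 130 mm (x), 55 mm (y) of its centre. Small cheeses: on the stand's top, axes within 135 mm (x), 55 mm (y) of its centre. All upright within 0.1 rad (x of each of bottle0_mid, bottle1_mid, bottle2_mid in the frame of bay above -0.045 m and y of bottle0_mid in the frame of bay between -0.13 and 0.13 m and angle between each of bottle0_mid, bottle1_mid, bottle2_mid, can_a_mid, can_b_mid, cheese_a_mid, cheese_b_mid's own z axis and vertical below 0.1 rad and height (world z) of each of bottle0_mid, bottle1_mid, bottle2_mid below 0.125 m and y of bottle1_mid in the frame of bay between -0.13 and 0.13 m and y of bottle2_mid in the frame of bay between -0.13 and 0.13 m and x of can_a_mid in the frame of board between -0.13 and 0.13 m and y of can_a_mid in the frame of board between -0.055 and 0.055 m and height (world z) of can_a_mid between 0.055 and 0.07 m and x of can_b_mid in the frame of board between -0.13 and 0.13 m and y of can_b_mid in the frame of board between -0.055 and 0.055 m and height (world z) of can_b_mid between 0.055 and 0.07 m and x of cheese_a_mid in the frame of stand between -0.135 and 0.135 m and y of cheese_a_mid in the frame of stand between -0.055 and 0.055 m and height (world z) of cheese_a_mid between 0.072 and 0.088 m and x of cheese_b_mid in the frame of stand between -0.135 and 0.135 m and y of cheese_b_mid in the frame of stand between -0.055 and 0.055 m and height (world z) of cheese_b_mid between 0.072 and 0.088 m).
It fails at once if a bottle is tipped over (more than 30 degrees) (angle between any of bottle0_mid, bottle1_mid, bottle2_mid's own z axis and vertical above 0.52 rad).
It fails at once if a bottle is lifted off the bench (more than 30 mm) (height (world z) of any of bottle0_mid, bottle1_mid, bottle2_mid above 0.145 m).
It fails at once if a can is tipped over (more than 45 degrees) (angle between any of can_a_mid, can_b_mid's own z axis and vertical above 0.785 rad).
It fails at once if a can is dropped or banged down on the board (more than 60 N) (contact force between any of can_a, can_b and board above 60 N).
It fails at once if the large cheese wheel, the brush or the tub is moved (more than 30 mm) (distance of any of wheel, brush, tub from where it was at the start of the episode above 0.03 m).
Of bottle0, bottle1, bottle2 only 2 to 3 are there at a start; the rules pass over those that are not, and their reading is None.
At some moment in a run one of cheese_a, cheese_b may be knocked a few centimetres aside while the robot is not near it.
It also fails if it takes over 208 s, if anything falls off the work surface, if the arm or the gripper's body presses on something with over 40 N, if the wrist force passes 120 N, or if a joint passes its speed limit or range.

## Working session

There is one attempt and no reset: what is moved stays moved. The work goes in short steps, Python scripts to look and compute and a tool call to move; the robot and the scene stay as the last step left them, time stands still between calls to the robot, and variables do not carry over. Pictures are saved under pics/ and viewed, at most 14 in all, crops included, and the job is handed in when it is done.

Besides the shell and the picture viewer there is one more tool, called as name(argument=value, ...) on one line, values as JSON. servo_tool: Moves the arm, as the interface text tells. Its arguments: {"type":"object","properties":{"steps":{"type":"array"},"newtons":{"type":"number"}},"required":["steps"]}

```bash
mkdir -p pics; ls
cat > h.py <<'E'
import numpy as np, cv2
from rig import env
def snap(n,f):
    p,d=env.get_image(n); cv2.imwrite(f'pics/{f}.png',p[:,:,::-1]); np.savez(f'pics/{f}.npz',p=p,d=d); return p,d
def K(n):
    m=env.camera_model(n); f=210/np.tan(np.radians(m['fovy'])/2)
    return np.array([[f,0,m['cx']],[0,f,m['cy']],[0,0,1]]),np.array(m['dist_coeffs']),np.array(m['T'])
def rays(n,px):
    k,dc,T=K(n); u=cv2.undistortPoints(np.array(px,float).reshape(-1,1,2),k,dc).reshape(-1,2)
    return T[:3,3],np.c_[u,np.ones(len(u))]@T[:3,:3].T
def onplane(n,px,z):
    o,r=rays(n,px); return o+r*((z-o[2])/r[:,2])[:,None]
def cloud(n,d):
    h,w=d.shape; g=np.stack(np.meshgrid(np.arange(w),np.arange(h)),-1).reshape(-1,2)
    o,r=rays(n,g); P=(o+r*d.reshape(-1,1)).reshape(h,w,3); P[d==0]=np.nan; return P
E
python3 - <<'E'
from h import *
for n in('scene','top'):
    snap(n,n+'0'); k,dc,T=K(n); print(n,k[0,0],T.round(3).tolist())
o=env.observe(); print(o['time_s'],o['position'],o['tool_rot'],o['grip_width'])
E
```

```text
pics
scene 535.5280507739727 [[0.84, 0.399, -0.369, 1.141], [0.543, -0.601, 0.586, -0.963], [0.012, -0.693, -0.721, 1.311], [0.0, 0.0, 0.0, 1.0]]
top 408.8835860206075 [[0.016, -0.993, 0.121, 0.388], [-1.0, -0.016, 0.001, -0.039], [0.001, -0.121, -0.993, 1.467], [0.0, 0.0, 0.0, 1.0]]
0.1 [ 0.20026543 -0.51200022  0.24977885] [[ 9.31308127e-01  3.64232241e-01 -2.16725420e-04]
 [ 3.64232210e-01 -9.31307290e-01  1.27636729e-03]
 [ 2.63056154e-04 -1.26762961e-03 -9.99999162e-01]] 0.08541712638375618
```

View pics/scene0.png

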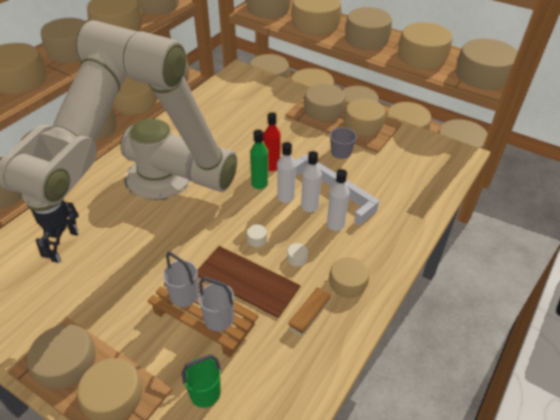

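View pics/top0.png

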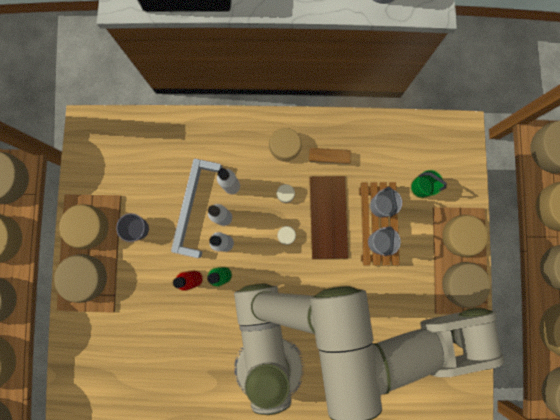

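The scene view shows three white bottles at (286,175), (311,185) and (338,203), with a green (260,163) and a red (271,147) look-alike. The grey cans are at (180,282) and (216,304), and the green can at (203,382). The small cream cheeses are at (257,235) and (297,254). In the top view the board is at (329,217), the stand at (380,223) and the bay at (195,208).

The bottles meant are the three white ones and the cans are the grey ones on the stand, because the green and red objects are excluded. Next I measure and enlarge.

Run:
```python
from h import *
a=np.load('pics/top0.npz'); p,d=a['p'],a['d']; P=cloud('top',d)
hsv=cv2.cvtColor(p,cv2.COLOR_RGB2HSV)
# table plane check
print('table z',np.nanmedian(P[200:260,250:270,2]))
def boxes(name,m,lo,hi,zlo,zhi):
    m=m&(P[...,2]>zlo)&(P[...,2]<zhi); r=np.zeros_like(m); r[lo[1]:hi[1],lo[0]:hi[0]]=1; m&=r
    n,l,s,c=cv2.connectedComponentsWithStats(m.astype(np.uint8))
    for i in range(1,n):
        if s[i,4]<25: continue
        Q=P[l==i]; rc=cv2.minAreaRect((Q[:,:2]*1000).astype(np.float32))
        print(name,s[i,4],c[i].round(0),'mean',Q.mean(0).round(3),'rect',np.round(rc[0],0),np.round(rc[1],0),round(rc[2],1),'circ',np.round(cv2.minEnclosingCircle((Q[:,:2]*1000).astype(np.float32)),0) if 0 else '')
al=np.ones(d.shape,bool)
boxes('bay',al,(165,150),(225,262),.04,.06)
boxes('board',al,(300,165),(355,270),.006,.02)
boxes('stand',al,(355,165),(410,275),.05,.068)
boxes('cheese',al,(265,180),(303,250),.03,.05)
boxes('canrim',al,(362,180),(410,262),.14,.19)
boxes('handle',al,(355,175),(420,265),.205,.25)
boxes('cap',al,(200,160),(240,262),.195,.25)
boxes('wheel',al,(265,120),(305,165),.05,.07)
boxes('brush',al,(305,140),(355,170),.03,.05)
boxes('tub',al,(110,205),(155,250),.06,.1)
boxes('green',al,(170,262),(235,295),.15,.25)
boxes('greencan',al,(405,160),(485,205),.06,.25)
i=cv2.imread('pics/top0.png')[150:275,165:415]; cv2.imwrite('pics/c1.png',cv2.resize(i,None,fx=3.2,fy=3.2,interpolation=2))
```

```text
table z 0.00041278603521122115
bay 1024 [189. 207.] mean [0.558 0.288 0.05 ] rect [556. 266.] [101. 338.] 78.3 circ 
board 2959 [329. 218.] mean [ 0.531 -0.205  0.013] rect [ 532. -206.] [305. 137.] 2.1 circ 
stand 859 [371. 234.] mean [ 0.471 -0.347  0.06 ] rect [ 511. -375.] [289. 127.] 1.9 circ 
stand 166 [376. 188.] mean [ 0.632 -0.365  0.06 ] rect [ 623. -372.] [62. 60.] 0.4 circ 
stand 50 [393. 185.] mean [ 0.642 -0.424  0.061] rect [ 639. -424.] [27. 32.] 89.2 circ 
stand 200 [383. 204.] mean [ 0.574 -0.389  0.065] rect [ 573. -388.] [67. 56.] 0.7 circ 
stand 214 [378. 222.] mean [ 0.511 -0.37   0.06 ] rect [ 516. -374.] [80. 58.] 2.7 circ 
stand 113 [394. 222.] mean [ 0.513 -0.427  0.06 ] rect [ 512. -426.] [25. 67.] 88.4 circ 
stand 201 [381. 241.] mean [ 0.445 -0.381  0.065] rect [ 445. -380.] [60. 62.] 65.4 circ 
cheese 255 [286. 193.] mean [ 0.612 -0.049  0.04 ] rect [613. -49.] [63. 60.] 1.0 circ 
cheese 260 [286. 235.] mean [ 0.463 -0.054  0.04 ] rect [462. -54.] [59. 60.] 1.8 circ 
canrim 90 [381. 204.] mean [ 0.562 -0.357  0.159] rect [ 569. -362.] [91. 55.] 0.0 circ 
[... 524 characters left out ...]
.1 circ 
cap 117 [213. 211.] mean [0.524 0.172 0.228] rect [525. 172.] [33. 32.] 2.2 circ 
cap 120 [215. 241.] mean [0.432 0.164 0.228] rect [433. 165.] [33. 33.] 28.8 circ 
wheel 773 [285. 143.] mean [ 0.788 -0.045  0.06 ] rect [789. -46.] [110. 110.] 52.0 circ 
brush 565 [329. 155.] mean [ 0.751 -0.203  0.04 ] rect [ 752. -204.] [147.  51.] 87.8 circ 
tub 214 [128. 227.] mean [0.479 0.492 0.075] rect [480. 483.] [96. 96.] 29.5 circ 
green 297 [216. 276.] mean [0.324 0.162 0.191] rect [324. 166.] [60. 56.] 25.2 circ 
green 294 [183. 281.] mean [0.308 0.265 0.191] rect [308. 266.] [61. 47.] 13.8 circ 
greencan 340 [431. 182.] mean [ 0.647 -0.544  0.11 ] rect [ 648. -543.] [90. 91.] 14.2 circ
```

View pics/c1.png

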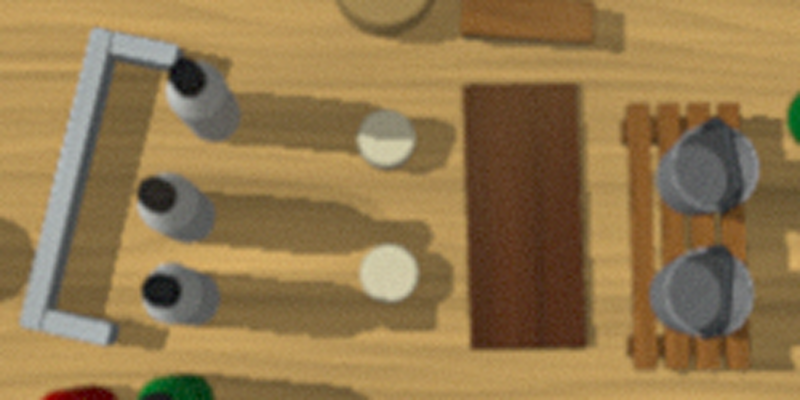

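The crop shows the three white bottles with black caps, two grey cans with handles on the stand and two cream cheeses, so the targets are confirmed. My plan is to carry the cans by the handle and the cheeses by the drum. I'll slide each bottle by holding its cap at constant height with the jaws closing along the direction of travel. I start with can B (the near one).

servo_tool(steps=[{"tz": 2.5},{"tz": 2.5},{"tx": 2.44,"ty": 1.39,"yaw": -2.63},{"tx": 2.44,"ty": 1.39,"yaw": -2.63},{"tx": 2.44,"ty": 1.39,"yaw": -2.63},{"tx": 2.44,"ty": 1.39,"yaw": -2.63},{"tx": 2.44,"ty": 1.39,"yaw": -2.63},{"tx": 2.44,"ty": 1.39,"yaw": -2.63},{"tx": 2.44,"ty": 1.39,"yaw": -2.63},{"tx": 2.44,"ty": 1.39,"yaw": -2.63},{"tx": 2.44,"ty": 1.39,"yaw": -2.63},{"tx": 2.44,"ty": 1.39,"yaw": -2.63},{},{},{}], newtons=60)

```text
invalid input at $.steps[0]: expected keys tx, ty, tz, yaw, claw
```

servo_tool(steps=[{"tx": 0,"ty": 0,"tz": 2.5,"yaw": 0,"claw": 8.5},{"tx": 0,"ty": 0,"tz": 2.5,"yaw": 0,"claw": 8.5},{"tx": 2.44,"ty": 1.39,"tz": 0,"yaw": -2.63,"claw": 8.5},{"tx": 2.44,"ty": 1.39,"tz": 0,"yaw": -2.63,"claw": 8.5},{"tx": 2.44,"ty": 1.39,"tz": 0,"yaw": -2.63,"claw": 8.5},{"tx": 2.44,"ty": 1.39,"tz": 0,"yaw": -2.63,"claw": 8.5},{"tx": 2.44,"ty": 1.39,"tz": 0,"yaw": -2.63,"claw": 8.5},{"tx": 2.44,"ty": 1.39,"tz": 0,"yaw": -2.63,"claw": 8.5},{"tx": 2.44,"ty": 1.39,"tz": 0,"yaw": -2.63,"claw": 8.5},{"tx": 2.44,"ty": 1.39,"tz": 0,"yaw": -2.63,"claw": 8.5},{"tx": 2.44,"ty": 1.39,"tz": 0,"yaw": -2.63,"claw": 8.5},{"tx": 2.44,"ty": 1.39,"tz": 0,"yaw": -2.63,"claw": 8.5},{"tx": 0,"ty": 0,"tz": 0,"yaw": 0,"claw": 8.5},{"tx": 0,"ty": 0,"tz": 0,"yaw": 0,"claw": 8.5}], newtons=60)

```text
time_s: 1.5
position: [0.4444, -0.373, 0.2999]
tool_rot: [[0.996, -0.085, -0.001], [-0.085, -0.996, 0.001], [-0.001, -0.0, -1.0]]
ft_force: [0.1, -0.1, 0.1]
grip_width: 0.0848
gripper_force: 0.0
```

servo_tool(steps=[{"tx": 0,"ty": 0,"tz": -2,"yaw": 0,"claw": 8.5},{"tx": 0,"ty": 0,"tz": -2,"yaw": 0,"claw": 8.5},{"tx": 0,"ty": 0,"tz": -2,"yaw": 0,"claw": 8.5},{"tx": 0,"ty": 0,"tz": -1.5,"yaw": 0,"claw": 6},{"tx": 0,"ty": 0,"tz": 0,"yaw": 0,"claw": 4},{"tx": 0,"ty": 0,"tz": 0,"yaw": 0,"claw": 2},{"tx": 0,"ty": 0,"tz": 0,"yaw": 0,"claw": 0.2},{"tx": 0,"ty": 0,"tz": 0,"yaw": 0,"claw": 0.2},{"tx": 0,"ty": 0,"tz": 0,"yaw": 0,"claw": 0.2},{"tx": 0,"ty": 0,"tz": 0,"yaw": 0,"claw": 0.2},{"tx": 0,"ty": 0,"tz": 0,"yaw": 0,"claw": 0.2},{"tx": 0,"ty": 0,"tz": 0,"yaw": 0,"claw": 0.2},{"tx": 0,"ty": 0,"tz": 0,"yaw": 0,"claw": 0.2}], newtons=60)

```text
time_s: 2.8
position: [0.4444, -0.3733, 0.2263]
tool_rot: [[0.996, -0.086, 0.001], [-0.086, -0.996, -0.001], [0.001, 0.001, -1.0]]
ft_force: [-0.0, 2.4, 5.4]
grip_width: 0.0077
gripper_force: 58.7
```

servo_tool(steps=[{"tx": 0,"ty": 0,"tz": 0.5,"yaw": 0,"claw": 0.2},{"tx": 0,"ty": 0,"tz": 0.5,"yaw": 0,"claw": 0.2},{"tx": 0,"ty": 0,"tz": 1,"yaw": 0,"claw": 0.2},{"tx": 0,"ty": 0,"tz": 1,"yaw": 0,"claw": 0.2},{"tx": 0,"ty": 0,"tz": 0,"yaw": 0,"claw": 0.2},{"tx": 0,"ty": 0,"tz": 0,"yaw": 0,"claw": 0.2},{"tx": 0,"ty": 0,"tz": 0,"yaw": 0,"claw": 0.2}], newtons=60)

```text
time_s: 3.5
position: [0.4442, -0.3731, 0.2549]
tool_rot: [[0.996, -0.086, -0.001], [-0.086, -0.996, 0.001], [-0.001, -0.001, -1.0]]
ft_force: [-0.8, -0.6, -4.0]
grip_width: 0.0081
gripper_force: 58.6
```

Run:
```python
from h import *
p,d=snap('scene','s1'); cv2.imwrite('pics/c2.png',cv2.resize(p[190:410,100:380,::-1],None,fx=2.5,fy=2.5))
```

```text
(no output)
```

View pics/c2.png

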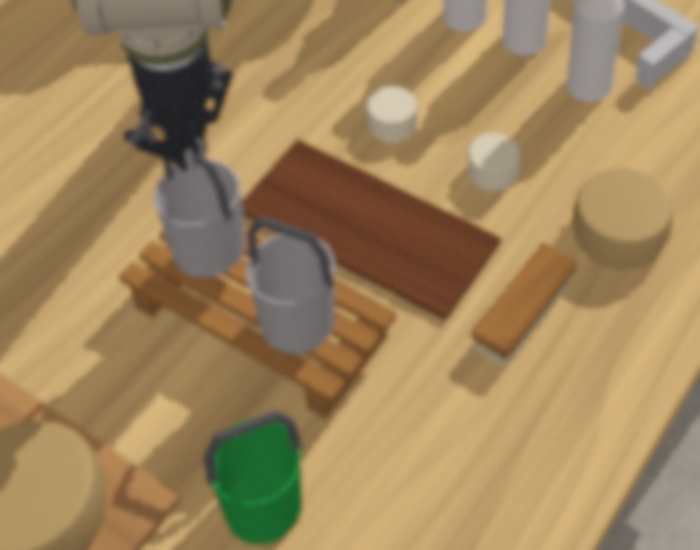

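The can hangs from the jaws just clear of the stand at crop (200,220), upright. I carry it to the board.

servo_tool(steps=[{"tx": 0.1,"ty": 0.6,"tz": 0,"yaw": 0,"claw": 0.2},{"tx": 0.2,"ty": 1.5,"tz": 0,"yaw": 0,"claw": 0.2},{"tx": 0.3,"ty": 2,"tz": 0,"yaw": 0,"claw": 0.2},{"tx": 0.3,"ty": 2,"tz": 0,"yaw": 0,"claw": 0.2},{"tx": 0.4,"ty": 2,"tz": 0,"yaw": 0,"claw": 0.2},{"tx": 0.4,"ty": 2,"tz": 0,"yaw": 0,"claw": 0.2},{"tx": 0.4,"ty": 2,"tz": 0,"yaw": 0,"claw": 0.2},{"tx": 0.3,"ty": 2,"tz": 0,"yaw": 0,"claw": 0.2},{"tx": 0.1,"ty": 1.5,"tz": 0,"yaw": 0,"claw": 0.2},{"tx": 0.1,"ty": 1,"tz": 0,"yaw": 0,"claw": 0.2},{"tx": 0,"ty": 0,"tz": -1,"yaw": 0,"claw": 0.2},{"tx": 0,"ty": 0,"tz": -1,"yaw": 0,"claw": 0.2},{"tx": 0,"ty": 0,"tz": -1,"yaw": 0,"claw": 0.2},{"tx": 0,"ty": 0,"tz": -1,"yaw": 0,"claw": 0.2},{"tx": 0,"ty": 0,"tz": -1,"yaw": 0,"claw": 0.2},{"tx": 0,"ty": 0,"tz": -0.8,"yaw": 0,"claw": 0.2},{"tx": 0,"ty": 0,"tz": -0.5,"yaw": 0,"claw": 0.2},{"tx": 0,"ty": 0,"tz": -0.3,"yaw": 0,"claw": 0.2},{"tx": 0,"ty": 0,"tz": -0.2,"yaw": 0,"claw": 0.2},{"tx": 0,"ty": 0,"tz": 0,"yaw": 0,"claw": 0.2}])

```text
time_s: 5.55
position: [0.4703, -0.2072, 0.1873]
tool_rot: [[0.996, -0.086, 0.0], [-0.086, -0.996, -0.0], [0.0, 0.0, -1.0]]
ft_force: [0.3, -0.5, -3.1]
grip_width: 0.0077
gripper_force: 58.5
```

servo_tool(steps=[{"tx": 0,"ty": 0,"tz": -0.3,"yaw": 0,"claw": 0.2},{"tx": 0,"ty": 0,"tz": -0.2,"yaw": 0,"claw": 0.2},{"tx": 0,"ty": 0,"tz": -0.15,"yaw": 0,"claw": 0.2},{"tx": 0,"ty": 0,"tz": -0.1,"yaw": 0,"claw": 0.2},{"tx": 0,"ty": 0,"tz": -0.1,"yaw": 0,"claw": 0.2},{"tx": 0,"ty": 0,"tz": 0,"yaw": 0,"claw": 0.2}])

```text
time_s: 6.15
position: [0.4703, -0.2072, 0.1787]
tool_rot: [[0.996, -0.086, -0.0], [-0.086, -0.996, 0.0], [-0.0, -0.0, -1.0]]
ft_force: [0.2, -0.2, -4.4]
grip_width: 0.0077
gripper_force: 58.5
```

servo_tool(steps=[{"tx": 0,"ty": 0,"tz": -0.1,"yaw": 0,"claw": 0.2},{"tx": 0,"ty": 0,"tz": -0.1,"yaw": 0,"claw": 0.2},{"tx": 0,"ty": 0,"tz": 0,"yaw": 0,"claw": 0.2}])

```text
time_s: 6.45
position: [0.4709, -0.2073, 0.1784]
tool_rot: [[0.996, -0.086, 0.003], [-0.086, -0.996, -0.001], [0.003, 0.001, -1.0]]
ft_force: [-1.2, 3.1, 9.6]
grip_width: 0.008
gripper_force: 59.7
```

servo_tool(steps=[{"tx": 0,"ty": 0,"tz": 0.1,"yaw": 0,"claw": 1.2},{"tx": 0,"ty": 0,"tz": 0,"yaw": 0,"claw": 2},{"tx": 0,"ty": 0,"tz": 0,"yaw": 0,"claw": 4},{"tx": 0,"ty": 0,"tz": 0,"yaw": 0,"claw": 6},{"tx": 0,"ty": 0,"tz": 1,"yaw": 0,"claw": 8.5},{"tx": 0,"ty": 0,"tz": 2.5,"yaw": 0,"claw": 8.5},{"tx": 0,"ty": 0,"tz": 4,"yaw": 0,"claw": 8.5},{"tx": 0,"ty": 0,"tz": 4.7,"yaw": 0,"claw": 8.5},{"tx": 1.1,"ty": -2,"tz": 0,"yaw": 2,"claw": 8.5},{"tx": 1.1,"ty": -2,"tz": 0,"yaw": 2,"claw": 8.5},{"tx": 1.1,"ty": -2,"tz": 0,"yaw": 2,"claw": 8.5},{"tx": 1.1,"ty": -2,"tz": 0,"yaw": 2,"claw": 8.5},{"tx": 1.1,"ty": -2,"tz": 0,"yaw": 2,"claw": 8.5},{"tx": 1.1,"ty": -2,"tz": 0,"yaw": 2,"claw": 8.5},{"tx": 1.1,"ty": -2,"tz": 0,"yaw": 2,"claw": 8.5},{"tx": 1.1,"ty": -2,"tz": 0,"yaw": 2,"claw": 8.5},{"tx": 1.1,"ty": -1.3,"tz": 0,"yaw": 0.5,"claw": 8.5},{"tx": 0,"ty": 0,"tz": 0,"yaw": 0,"claw": 8.5}], newtons=60)

```text
time_s: 8.25
position: [0.5697, -0.3815, 0.2992]
tool_rot: [[0.98, 0.2, -0.0], [0.2, -0.98, 0.0], [-0.0, -0.0, -1.0]]
ft_force: [0.0, 0.6, -1.1]
grip_width: 0.0853
gripper_force: 0.0
```

servo_tool(steps=[{"tx": 0,"ty": 0.1,"tz": -2,"yaw": 0,"claw": 8.5},{"tx": 0,"ty": 0,"tz": -2,"yaw": 0,"claw": 8.5},{"tx": 0,"ty": 0,"tz": -2,"yaw": 0,"claw": 8.5},{"tx": 0,"ty": 0,"tz": -1.4,"yaw": 0,"claw": 6},{"tx": 0,"ty": 0,"tz": 0,"yaw": 0,"claw": 4},{"tx": 0,"ty": 0,"tz": 0,"yaw": 0,"claw": 2},{"tx": 0,"ty": 0,"tz": 0,"yaw": 0,"claw": 0.2},{"tx": 0,"ty": 0,"tz": 0,"yaw": 0,"claw": 0.2},{"tx": 0,"ty": 0,"tz": 0,"yaw": 0,"claw": 0.2},{"tx": 0,"ty": 0,"tz": 0,"yaw": 0,"claw": 0.2},{"tx": 0,"ty": 0,"tz": 0,"yaw": 0,"claw": 0.2},{"tx": 0,"ty": 0,"tz": 0.5,"yaw": 0,"claw": 0.2},{"tx": 0,"ty": 0,"tz": 0.5,"yaw": 0,"claw": 0.2},{"tx": 0,"ty": 0,"tz": 1,"yaw": 0,"claw": 0.2},{"tx": 0,"ty": 0,"tz": 1,"yaw": 0,"claw": 0.2},{"tx": 0,"ty": 0,"tz": 0,"yaw": 0,"claw": 0.2},{"tx": 0,"ty": 0,"tz": 0,"yaw": 0,"claw": 0.2}], newtons=60)

```text
time_s: 9.95
position: [0.5693, -0.3792, 0.256]
tool_rot: [[0.98, 0.2, 0.0], [0.2, -0.98, -0.0], [0.0, 0.0, -1.0]]
ft_force: [-0.5, -0.1, -4.6]
grip_width: 0.008
gripper_force: 58.5
```

servo_tool(steps=[{"tx": 0.1,"ty": 0.6,"tz": 0,"yaw": 0,"claw": 0.2},{"tx": 0.2,"ty": 1.5,"tz": 0,"yaw": 0,"claw": 0.2},{"tx": 0.3,"ty": 2,"tz": 0,"yaw": 0,"claw": 0.2},{"tx": 0.3,"ty": 2.2,"tz": 0,"yaw": 0,"claw": 0.2},{"tx": 0.4,"ty": 2.2,"tz": 0,"yaw": 0,"claw": 0.2},{"tx": 0.4,"ty": 2.2,"tz": 0,"yaw": 0,"claw": 0.2},{"tx": 0.4,"ty": 2.2,"tz": 0,"yaw": 0,"claw": 0.2},{"tx": 0.3,"ty": 2.1,"tz": 0,"yaw": 0,"claw": 0.2},{"tx": 0.1,"ty": 1.5,"tz": 0,"yaw": 0,"claw": 0.2},{"tx": 0,"ty": 1,"tz": 0,"yaw": 0,"claw": 0.2},{"tx": 0,"ty": 0,"tz": -1,"yaw": 0,"claw": 0.2},{"tx": 0,"ty": 0,"tz": -1,"yaw": 0,"claw": 0.2},{"tx": 0,"ty": 0,"tz": -1,"yaw": 0,"claw": 0.2},{"tx": 0,"ty": 0,"tz": -1,"yaw": 0,"claw": 0.2},{"tx": 0,"ty": 0,"tz": -1,"yaw": 0,"claw": 0.2},{"tx": 0,"ty": 0,"tz": -1,"yaw": 0,"claw": 0.2},{"tx": 0,"ty": 0,"tz": -0.6,"yaw": 0,"claw": 0.2},{"tx": 0,"ty": 0,"tz": -0.4,"yaw": 0,"claw": 0.2},{"tx": 0,"ty": 0,"tz": -0.2,"yaw": 0,"claw": 0.2},{"tx": 0,"ty": 0,"tz": 0,"yaw": 0,"claw": 0.2}])

```text
time_s: 11.95
position: [0.5944, -0.2042, 0.1839]
tool_rot: [[0.98, 0.2, 0.0], [0.2, -0.98, -0.0], [0.0, 0.0, -1.0]]
ft_force: [-0.2, -0.0, -4.4]
grip_width: 0.0079
gripper_force: 58.5
```

servo_tool(steps=[{"tx": 0,"ty": 0,"tz": -0.15,"yaw": 0,"claw": 0.2},{"tx": 0,"ty": 0,"tz": -0.1,"yaw": 0,"claw": 0.2},{"tx": 0,"ty": 0,"tz": -0.1,"yaw": 0,"claw": 0.2},{"tx": 0,"ty": 0,"tz": 0,"yaw": 0,"claw": 0.2}])

```text
time_s: 12.35
position: [0.5943, -0.2042, 0.1803]
tool_rot: [[0.98, 0.2, -0.0], [0.2, -0.98, 0.0], [-0.0, -0.0, -1.0]]
ft_force: [-0.0, -0.2, -5.0]
grip_width: 0.0079
gripper_force: 58.5
```

servo_tool(steps=[{"tx": 0,"ty": 0,"tz": -0.1,"yaw": 0,"claw": 0.2},{"tx": 0,"ty": 0,"tz": -0.1,"yaw": 0,"claw": 0.2},{"tx": 0,"ty": 0,"tz": -0.1,"yaw": 0,"claw": 0.2},{"tx": 0,"ty": 0,"tz": 0,"yaw": 0,"claw": 0.2}])

```text
time_s: 12.75
position: [0.5947, -0.2048, 0.1789]
tool_rot: [[0.98, 0.2, 0.002], [0.2, -0.98, -0.002], [0.002, 0.003, -1.0]]
ft_force: [-0.9, -1.4, 5.1]
grip_width: 0.0075
gripper_force: 59.5
```

servo_tool(steps=[{"tx": 0,"ty": 0,"tz": 0.1,"yaw": 0,"claw": 1.2},{"tx": 0,"ty": 0,"tz": 0,"yaw": 0,"claw": 2},{"tx": 0,"ty": 0,"tz": 0,"yaw": 0,"claw": 4},{"tx": 0,"ty": 0,"tz": 0,"yaw": 0,"claw": 6},{"tx": 0,"ty": 0,"tz": 1,"yaw": 0,"claw": 8.5},{"tx": 0,"ty": 0,"tz": 2.5,"yaw": 0,"claw": 8.5},{"tx": 0,"ty": 0,"tz": 4,"yaw": 0,"claw": 8.5},{"tx": 0,"ty": 0,"tz": 4.7,"yaw": 0,"claw": 8.5},{"tx": 0,"ty": 0,"tz": 0,"yaw": 0,"claw": 8.5}], newtons=30)

```text
time_s: 13.65
position: [0.5955, -0.2047, 0.3081]
tool_rot: [[0.98, 0.201, 0.011], [0.201, -0.98, -0.007], [0.01, 0.009, -1.0]]
ft_force: [0.1, 0.4, -1.0]
grip_width: 0.085
gripper_force: 0.0
```

```bash
cat >> h.py <<'E'
def cheeses():
    for n in('scene','top'):
        p,d=env.get_image(n); P=cloud(n,d)
        hsv=cv2.cvtColor(p,cv2.COLOR_RGB2HSV)
        m=(np.abs(P[...,2]-.04)<.006)&(P[...,0]>.35)&(P[...,0]<.72)&(P[...,1]>-.135)&(P[...,1]<.08)
        k,l,s,c=cv2.connectedComponentsWithStats(m.astype(np.uint8))
        for i in range(1,k):
            if s[i,4]>60: print(n,s[i,4],c[i].round(),np.round(cv2.minAreaRect((P[l==i][:,:2]*1000).astype(np.float32))[0]),np.round(cv2.minAreaRect((P[l==i][:,:2]*1000).astype(np.float32))[1]))
E
python3 -c "
from h import *
cheeses(); snap('scene','s2')"
```

```text
scene 146 [258. 234.] [471. -59.] [62. 56.]
scene 256 [297. 251.] [616. -50.] [58. 67.]
top 238 [286. 193.] [614. -49.] [61. 60.]
top 170 [284. 234.] [469. -44.] [40. 63.]
```

View pics/s2.png

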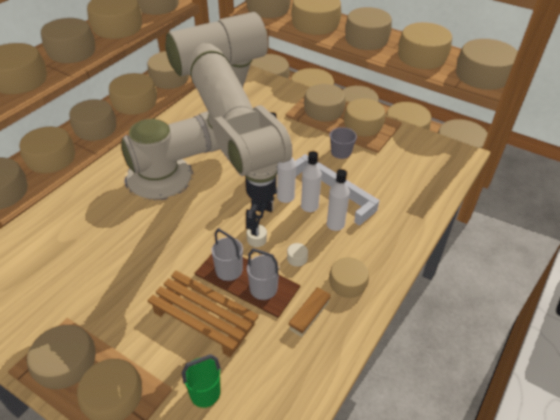

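Both cans stand upright on the board at (228,258) and (263,276), and both cheeses are where they were. Next is cheese B at x 0.613.

servo_tool(steps=[{"tx": 0.2,"ty": 2,"tz": 0,"yaw": 0,"claw": 8.5},{"tx": 0.2,"ty": 2.5,"tz": 0,"yaw": 0,"claw": 8.5},{"tx": 0.3,"ty": 2.5,"tz": 0,"yaw": 0,"claw": 8.5},{"tx": 0.3,"ty": 2.5,"tz": 0,"yaw": 0,"claw": 8.5},{"tx": 0.3,"ty": 2.5,"tz": 0,"yaw": 0,"claw": 8.5},{"tx": 0.3,"ty": 2.5,"tz": -2,"yaw": 0,"claw": 8.5},{"tx": 0.2,"ty": 1,"tz": -4,"yaw": 0,"claw": 8.5},{"tx": 0,"ty": 0,"tz": -4,"yaw": 0,"claw": 8.5},{"tx": 0,"ty": 0,"tz": -4,"yaw": 0,"claw": 8.5},{"tx": 0,"ty": 0,"tz": -3,"yaw": 0,"claw": 8.5},{"tx": 0,"ty": 0,"tz": 0,"yaw": 0,"claw": 8.5},{"tx": 0,"ty": 0,"tz": 0,"yaw": 0,"claw": 8.5}])

```text
time_s: 15.0
position: [0.6123, -0.0492, 0.1304]
tool_rot: [[0.98, 0.2, -0.001], [0.2, -0.98, 0.0], [-0.001, -0.001, -1.0]]
ft_force: [0.1, -1.1, 0.4]
grip_width: 0.085
gripper_force: 0.0
```

servo_tool(steps=[{"tx": 0,"ty": 0,"tz": -3,"yaw": 0,"claw": 8.5},{"tx": 0,"ty": 0,"tz": -3,"yaw": 0,"claw": 8.5},{"tx": 0,"ty": 0,"tz": -2,"yaw": 0,"claw": 8.5},{"tx": 0,"ty": 0,"tz": -1.4,"yaw": 0,"claw": 8.5},{"tx": 0,"ty": 0,"tz": -0.8,"yaw": 0,"claw": 8.5},{"tx": 0,"ty": 0,"tz": 0,"yaw": 0,"claw": 7},{"tx": 0,"ty": 0,"tz": 0,"yaw": 0,"claw": 6},{"tx": 0,"ty": 0,"tz": 0,"yaw": 0,"claw": 5.5},{"tx": 0,"ty": 0,"tz": 0,"yaw": 0,"claw": 5.5},{"tx": 0,"ty": 0,"tz": 0,"yaw": 0,"claw": 5.5},{"tx": 0,"ty": 0,"tz": 0,"yaw": 0,"claw": 5.5},{"tx": 0,"ty": 0,"tz": 0.5,"yaw": 0,"claw": 5.5},{"tx": 0,"ty": 0,"tz": 1.5,"yaw": 0,"claw": 5.5},{"tx": 0,"ty": 0,"tz": 0,"yaw": 0,"claw": 5.5},{"tx": 0,"ty": 0,"tz": 0,"yaw": 0,"claw": 5.5}], newtons=30)

```text
time_s: 16.5
position: [0.6122, -0.0492, 0.0483]
tool_rot: [[0.98, 0.2, 0.0], [0.2, -0.98, -0.0], [0.0, 0.0, -1.0]]
ft_force: [-0.1, -0.7, -2.0]
grip_width: 0.0633
gripper_force: 33.4
```

servo_tool(steps=[{"tx": 0,"ty": 0,"tz": 3,"yaw": 0,"claw": 5.5},{"tx": 0,"ty": 0,"tz": 4,"yaw": 0,"claw": 5.5},{"tx": 0,"ty": 0,"tz": 4,"yaw": 0,"claw": 5.5},{"tx": 0,"ty": 0,"tz": 4,"yaw": 0,"claw": 5.5},{"tx": 0,"ty": 0,"tz": 4,"yaw": 0,"claw": 5.5},{"tx": 0,"ty": 0,"tz": 2.2,"yaw": 0,"claw": 5.5},{"tx": -0.2,"ty": -1.6,"tz": 0,"yaw": 0,"claw": 5.5},{"tx": -0.3,"ty": -3,"tz": 0,"yaw": 0,"claw": 5.5},{"tx": -0.4,"ty": -3,"tz": 0,"yaw": 0,"claw": 5.5},{"tx": -0.4,"ty": -3,"tz": 0,"yaw": 0,"claw": 5.5},{"tx": -0.4,"ty": -3,"tz": 0,"yaw": 0,"claw": 5.5},{"tx": -0.4,"ty": -3,"tz": 0,"yaw": 0,"claw": 5.5},{"tx": -0.4,"ty": -3,"tz": 0,"yaw": 0,"claw": 5.5},{"tx": -0.4,"ty": -3,"tz": 0,"yaw": 0,"claw": 5.5},{"tx": -0.4,"ty": -3,"tz": 0,"yaw": 0,"claw": 5.5},{"tx": -0.4,"ty": -3,"tz": 0,"yaw": 0,"claw": 5.5},{"tx": 0,"ty": -3,"tz": 0,"yaw": 0,"claw": 5.5},{"tx": 0,"ty": -1,"tz": 0,"yaw": 0,"claw": 5.5},{"tx": 0,"ty": 0,"tz": 0,"yaw": 0,"claw": 5.5}])

```text
time_s: 18.4
position: [0.5744, -0.3768, 0.2577]
tool_rot: [[0.98, 0.198, -0.003], [0.198, -0.98, 0.002], [-0.002, -0.003, -1.0]]
ft_force: [-0.7, 0.5, -1.9]
grip_width: 0.0629
gripper_force: 34.1
```

servo_tool(steps=[{"tx": 0,"ty": 0,"tz": -3,"yaw": 0,"claw": 5.5},{"tx": 0,"ty": 0,"tz": -4,"yaw": 0,"claw": 5.5},{"tx": 0,"ty": 0,"tz": -4,"yaw": 0,"claw": 5.5},{"tx": 0,"ty": 0,"tz": -3,"yaw": 0,"claw": 5.5},{"tx": 0,"ty": 0,"tz": -1.5,"yaw": 0,"claw": 5.5},{"tx": 0,"ty": 0,"tz": -0.8,"yaw": 0,"claw": 5.5},{"tx": 0,"ty": 0,"tz": -0.4,"yaw": 0,"claw": 5.5},{"tx": 0,"ty": 0,"tz": -0.2,"yaw": 0,"claw": 5.5},{"tx": 0,"ty": 0,"tz": 0,"yaw": 0,"claw": 5.5}])

```text
time_s: 19.3
position: [0.5756, -0.3752, 0.092]
tool_rot: [[0.98, 0.201, 0.001], [0.201, -0.98, -0.001], [0.001, 0.001, -1.0]]
ft_force: [0.1, -0.2, -1.9]
grip_width: 0.0628
gripper_force: 34.1
```

servo_tool(steps=[{"tx": 0,"ty": 0,"tz": -0.2,"yaw": 0,"claw": 5.5},{"tx": 0,"ty": 0,"tz": -0.15,"yaw": 0,"claw": 5.5},{"tx": 0,"ty": 0,"tz": -0.1,"yaw": 0,"claw": 5.5},{"tx": 0,"ty": 0,"tz": 0,"yaw": 0,"claw": 5.5}])

```text
time_s: 19.7
position: [0.5756, -0.3754, 0.0896]
tool_rot: [[0.98, 0.2, 0.002], [0.2, -0.98, -0.002], [0.002, 0.002, -1.0]]
ft_force: [-3.7, 3.3, 11.8]
grip_width: 0.0631
gripper_force: 35.5
```

servo_tool(steps=[{"tx": 0,"ty": 0,"tz": 0.2,"yaw": 0,"claw": 6.6},{"tx": 0,"ty": 0,"tz": 0,"yaw": 0,"claw": 7.5},{"tx": 0,"ty": 0,"tz": 0,"yaw": 0,"claw": 8.5},{"tx": 0,"ty": 0,"tz": 0,"yaw": 0,"claw": 8.5},{"tx": 0,"ty": 0,"tz": 1,"yaw": 0,"claw": 8.5},{"tx": 0,"ty": 0,"tz": 3,"yaw": 0,"claw": 8.5},{"tx": 0,"ty": 0,"tz": 4,"yaw": 0,"claw": 8.5},{"tx": 0,"ty": 0,"tz": 4,"yaw": 0,"claw": 8.5},{"tx": 0,"ty": 0,"tz": 4,"yaw": 0,"claw": 8.5},{"tx": 0,"ty": 0,"tz": 4,"yaw": 0,"claw": 8.5},{"tx": 0,"ty": 0,"tz": 1,"yaw": 0,"claw": 8.5},{"tx": 0,"ty": 0,"tz": 0,"yaw": 0,"claw": 8.5}])

```text
time_s: 20.9
position: [0.5755, -0.3753, 0.301]
tool_rot: [[0.98, 0.2, 0.003], [0.2, -0.98, -0.003], [0.002, 0.003, -1.0]]
ft_force: [0.1, -1.0, -0.9]
grip_width: 0.085
gripper_force: 0.0
```

```bash
python3 -c "
from h import *
print(env.observe()['position']);cheeses()"
```

```text
[ 0.57548945 -0.37533269  0.30100412]
scene 228 [257. 232.] [469. -57.] [62. 64.]
```

servo_tool(steps=[{"tx": -0.5,"ty": 1.5,"tz": 0,"yaw": 0,"claw": 8.5},{"tx": -0.9,"ty": 2.7,"tz": 0,"yaw": 0,"claw": 8.5},{"tx": -0.9,"ty": 2.7,"tz": 0,"yaw": 0,"claw": 8.5},{"tx": -0.9,"ty": 2.7,"tz": 0,"yaw": 0,"claw": 8.5},{"tx": -1,"ty": 2.7,"tz": 0,"yaw": 0,"claw": 8.5},{"tx": -1,"ty": 2.7,"tz": 0,"yaw": 0,"claw": 8.5},{"tx": -1,"ty": 2.7,"tz": 0,"yaw": 0,"claw": 8.5},{"tx": -1,"ty": 2.7,"tz": 0,"yaw": 0,"claw": 8.5},{"tx": -1,"ty": 2.7,"tz": 0,"yaw": 0,"claw": 8.5},{"tx": -1,"ty": 2.7,"tz": 0,"yaw": 0,"claw": 8.5},{"tx": -0.9,"ty": 2.7,"tz": 0,"yaw": 0,"claw": 8.5},{"tx": -0.8,"ty": 2.5,"tz": -1,"yaw": 0,"claw": 8.5},{"tx": 0,"ty": 1,"tz": -3,"yaw": 0,"claw": 8.5},{"tx": 0,"ty": 0,"tz": -4,"yaw": 0,"claw": 8.5},{"tx": 0,"ty": 0,"tz": -4,"yaw": 0,"claw": 8.5},{"tx": 0,"ty": 0,"tz": -4,"yaw": 0,"claw": 8.5},{"tx": 0,"ty": 0,"tz": -1,"yaw": 0,"claw": 8.5},{"tx": 0,"ty": 0,"tz": 0,"yaw": 0,"claw": 8.5}])

```text
time_s: 22.8
position: [0.4655, -0.0549, 0.1275]
tool_rot: [[0.98, 0.2, -0.004], [0.2, -0.98, 0.002], [-0.004, -0.002, -1.0]]
ft_force: [1.5, -0.8, 0.8]
grip_width: 0.0849
gripper_force: 0.0
```

```bash
python3 -c "
from h import *
cheeses(); p,d=snap('scene','s3'); cv2.imwrite('pics/c3.png',cv2.resize(p[150:360,140:400,::-1],None,fx=2.6,fy=2.6))"
```

```text
scene 230 [256. 232.] [467. -57.] [62. 62.]
```

View pics/c3.png

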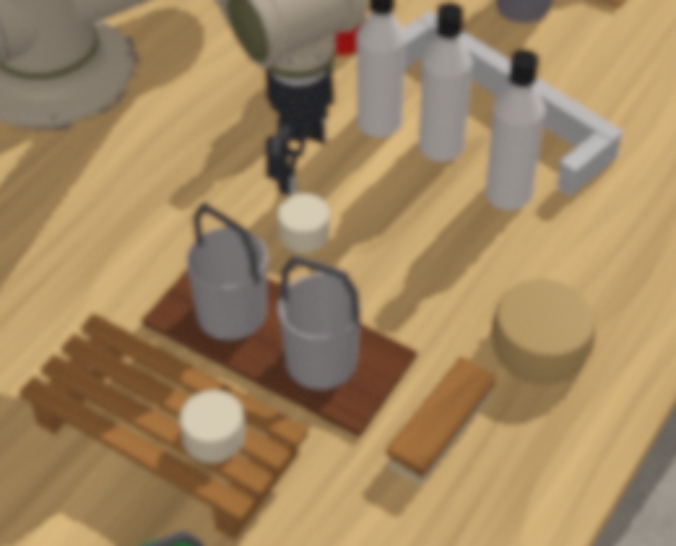

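The first cheese lies flat on the stand at crop (212,425), and the second is at (303,220) under the gripper. I grasp it now.

servo_tool(steps=[{"tx": 0,"ty": 0,"tz": -3,"yaw": 0,"claw": 8.5},{"tx": 0,"ty": 0,"tz": -3,"yaw": 0,"claw": 8.5},{"tx": 0,"ty": 0,"tz": -2,"yaw": 0,"claw": 8.5},{"tx": 0,"ty": 0,"tz": -1.2,"yaw": 0,"claw": 8.5},{"tx": 0,"ty": 0,"tz": -0.7,"yaw": 0,"claw": 8.5},{"tx": 0,"ty": 0,"tz": 0,"yaw": 0,"claw": 7},{"tx": 0,"ty": 0,"tz": 0,"yaw": 0,"claw": 6},{"tx": 0,"ty": 0,"tz": 0,"yaw": 0,"claw": 5.5},{"tx": 0,"ty": 0,"tz": 0,"yaw": 0,"claw": 5.5},{"tx": 0,"ty": 0,"tz": 0,"yaw": 0,"claw": 5.5},{"tx": 0,"ty": 0,"tz": 0,"yaw": 0,"claw": 5.5},{"tx": 0,"ty": 0,"tz": 0.5,"yaw": 0,"claw": 5.5},{"tx": 0,"ty": 0,"tz": 1.5,"yaw": 0,"claw": 5.5},{"tx": 0,"ty": 0,"tz": 0,"yaw": 0,"claw": 5.5},{"tx": 0,"ty": 0,"tz": 0,"yaw": 0,"claw": 5.5}], newtons=30)

```text
time_s: 24.45
position: [0.4664, -0.0553, 0.0499]
tool_rot: [[0.98, 0.2, 0.001], [0.2, -0.98, -0.0], [0.001, 0.0, -1.0]]
ft_force: [0.9, -0.2, -0.6]
grip_width: 0.0633
gripper_force: 33.7
```

servo_tool(steps=[{"tx": 0,"ty": 0,"tz": 3,"yaw": 0,"claw": 5.5},{"tx": 0,"ty": 0,"tz": 4,"yaw": 0,"claw": 5.5},{"tx": 0,"ty": 0,"tz": 4,"yaw": 0,"claw": 5.5},{"tx": 0,"ty": 0,"tz": 4,"yaw": 0,"claw": 5.5},{"tx": 0,"ty": 0,"tz": 4,"yaw": 0,"claw": 5.5},{"tx": 0,"ty": 0,"tz": 2,"yaw": 0,"claw": 5.5},{"tx": -0.2,"ty": -1.5,"tz": 0,"yaw": 0,"claw": 5.5},{"tx": -0.2,"ty": -3,"tz": 0,"yaw": 0,"claw": 5.5},{"tx": -0.2,"ty": -3,"tz": 0,"yaw": 0,"claw": 5.5},{"tx": -0.2,"ty": -3,"tz": 0,"yaw": 0,"claw": 5.5},{"tx": -0.2,"ty": -3,"tz": 0,"yaw": 0,"claw": 5.5},{"tx": -0.2,"ty": -3,"tz": 0,"yaw": 0,"claw": 5.5},{"tx": -0.2,"ty": -3,"tz": 0,"yaw": 0,"claw": 5.5},{"tx": -0.2,"ty": -3,"tz": 0,"yaw": 0,"claw": 5.5},{"tx": -0.2,"ty": -3,"tz": 0,"yaw": 0,"claw": 5.5},{"tx": -0.1,"ty": -3,"tz": 0,"yaw": 0,"claw": 5.5},{"tx": 0,"ty": -2.5,"tz": 0,"yaw": 0,"claw": 5.5},{"tx": 0,"ty": -1,"tz": 0,"yaw": 0,"claw": 5.5},{"tx": 0,"ty": 0,"tz": 0,"yaw": 0,"claw": 5.5}])

```text
time_s: 26.35
position: [0.4471, -0.3758, 0.2587]
tool_rot: [[0.98, 0.199, -0.001], [0.199, -0.98, 0.001], [-0.001, -0.002, -1.0]]
ft_force: [-0.3, 0.4, -0.8]
grip_width: 0.063
gripper_force: 34.4
```

servo_tool(steps=[{"tx": 0,"ty": 0,"tz": -3,"yaw": 0,"claw": 5.5},{"tx": 0,"ty": 0,"tz": -4,"yaw": 0,"claw": 5.5},{"tx": 0,"ty": 0,"tz": -4,"yaw": 0,"claw": 5.5},{"tx": 0,"ty": 0,"tz": -3,"yaw": 0,"claw": 5.5},{"tx": 0,"ty": 0,"tz": -1.5,"yaw": 0,"claw": 5.5},{"tx": 0,"ty": 0,"tz": -0.6,"yaw": 0,"claw": 5.5},{"tx": 0,"ty": 0,"tz": -0.3,"yaw": 0,"claw": 5.5},{"tx": 0,"ty": 0,"tz": -0.2,"yaw": 0,"claw": 5.5},{"tx": 0,"ty": 0,"tz": 0,"yaw": 0,"claw": 5.5}])

```text
time_s: 27.25
position: [0.4476, -0.3752, 0.0945]
tool_rot: [[0.98, 0.201, 0.001], [0.201, -0.98, -0.001], [0.001, 0.001, -1.0]]
ft_force: [0.6, -0.0, -0.8]
grip_width: 0.0633
gripper_force: 34.4
```

servo_tool(steps=[{"tx": 0,"ty": 0,"tz": -0.2,"yaw": 0,"claw": 5.5},{"tx": 0,"ty": 0,"tz": -0.15,"yaw": 0,"claw": 5.5},{"tx": 0,"ty": 0,"tz": -0.1,"yaw": 0,"claw": 5.5},{"tx": 0,"ty": 0,"tz": 0,"yaw": 0,"claw": 5.5}])

```text
time_s: 27.65
position: [0.4474, -0.3753, 0.0909]
tool_rot: [[0.98, 0.2, 0.001], [0.2, -0.98, -0.001], [0.001, 0.001, -1.0]]
ft_force: [-3.1, 2.5, 10.3]
grip_width: 0.063
gripper_force: 35.7
```

servo_tool(steps=[{"tx": 0,"ty": 0,"tz": 0.2,"yaw": 0,"claw": 6.6},{"tx": 0,"ty": 0,"tz": 0,"yaw": 0,"claw": 7.5},{"tx": 0,"ty": 0,"tz": 0,"yaw": 0,"claw": 8.5},{"tx": 0,"ty": 0,"tz": 0,"yaw": 0,"claw": 8.5},{"tx": 0,"ty": 0,"tz": 1,"yaw": 0,"claw": 8.5},{"tx": 0,"ty": 0,"tz": 3,"yaw": 0,"claw": 8.5},{"tx": 0,"ty": 0,"tz": 4,"yaw": 0,"claw": 8.5},{"tx": 0,"ty": 0,"tz": 4,"yaw": 0,"claw": 8.5},{"tx": 0,"ty": 0,"tz": 4,"yaw": 0,"claw": 8.5},{"tx": 0,"ty": 0,"tz": 4,"yaw": 0,"claw": 8.5},{"tx": 0,"ty": 0,"tz": 4,"yaw": 0,"claw": 8.5},{"tx": 0,"ty": 0,"tz": 0,"yaw": 0,"claw": 8.5}])

```text
time_s: 28.85
position: [0.4479, -0.3758, 0.3379]
tool_rot: [[0.98, 0.2, 0.007], [0.201, -0.98, -0.009], [0.005, 0.01, -1.0]]
ft_force: [0.9, -0.1, -0.0]
grip_width: 0.085
gripper_force: 0.0
```

servo_tool(steps=[{"tx": 0,"ty": 1,"tz": 0,"yaw": 0,"claw": 8.5},{"tx": 0,"ty": 3,"tz": 0,"yaw": -1.5,"claw": 8.5},{"tx": 0,"ty": 3,"tz": 0,"yaw": -1.5,"claw": 8.5},{"tx": 0,"ty": 3,"tz": 0,"yaw": -1.5,"claw": 8.5},{"tx": 0,"ty": 3,"tz": 0,"yaw": -1.5,"claw": 8.5},{"tx": 0,"ty": 3,"tz": 0,"yaw": -1.5,"claw": 8.5},{"tx": 0,"ty": 3,"tz": 0,"yaw": -1.5,"claw": 8.5},{"tx": 0,"ty": 3,"tz": 0,"yaw": -1.5,"claw": 8.5},{"tx": 0,"ty": 3,"tz": 0,"yaw": -1.5,"claw": 8.5},{"tx": 0,"ty": 3,"tz": 0,"yaw": -1.5,"claw": 8.5},{"tx": 0,"ty": 3,"tz": 0,"yaw": -1.5,"claw": 8.5},{"tx": 0,"ty": 3,"tz": 0,"yaw": -1.5,"claw": 8.5},{"tx": 0,"ty": 3,"tz": 0,"yaw": -1.5,"claw": 8.5},{"tx": 0,"ty": 2,"tz": 0,"yaw": -1.5,"claw": 8.5},{"tx": 0,"ty": 0,"tz": 0,"yaw": -2,"claw": 8.5},{"tx": 0,"ty": 0,"tz": 0,"yaw": -1.8,"claw": 8.5},{"tx": 0,"ty": 0,"tz": 0,"yaw": 0,"claw": 8.5}], newtons=30)

```text
time_s: 30.55
position: [0.4465, 0.0155, 0.3303]
tool_rot: [[0.979, -0.203, -0.002], [-0.203, -0.979, 0.001], [-0.002, -0.0, -1.0]]
ft_force: [-1.1, -0.5, -0.4]
grip_width: 0.0847
gripper_force: 0.0
```

```bash
cat >> h.py <<'E'
BO=np.array([561,290]);BX=np.array([.203,.979]);BY=np.array([-.979,.203])
def caps():
    for n in('scene','top'):
        p,d=env.get_image(n); P=cloud(n,d)
        m=(P[...,2]>.215)&(P[...,2]<.24)&(P[...,0]>.38)&(P[...,0]<.75)&(P[...,1]>.08)&(P[...,1]<.4)&(p.max(2)<70)
        k,l,s,c=cv2.connectedComponentsWithStats(m.astype(np.uint8))
        for i in range(1,k):
            if s[i,4]>25:
                q=(P[l==i][:,:2]*1000).astype(np.float32); r=cv2.minAreaRect(q); x=np.array(r[0])-BO
                print(n,s[i,4],c[i].round(),np.round(r[0]),np.round(r[1]),'bay',np.round([x@BX,x@BY]))
E
python3 -c "
from h import *
caps();p,d=snap('scene','s4'); cv2.imwrite('pics/c4.png',cv2.resize(p[100:380,130:400,::-1],None,fx=2.1,fy=2.1))"
```

```text
scene 61 [286. 147.] [436. 159.] [23. 35.] bay [-154.   96.]
scene 66 [312. 156.] [529. 166.] [23. 32.] bay [-128.    6.]
scene 72 [341. 174.] [644. 142.] [24. 32.] bay [-128. -112.]
top 97 [223. 173.] [640. 147.] [31. 29.] bay [-124. -107.]
top 90 [214. 210.] [526. 171.] [32. 28.] bay [-123.   10.]
top 89 [215. 240.] [433. 164.] [28. 30.] bay [-149.   99.]
```

View pics/c4.png

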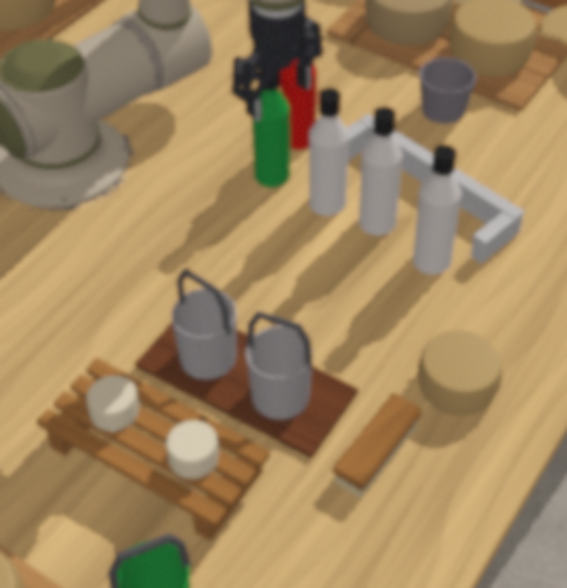

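Both cheeses lie flat on the stand at crop (112,402) and (192,447), and the three bottles stand untouched. I go above the near bottle (cap at crop (328,103)) and take its cap.

servo_tool(steps=[{"tx": -0.3,"ty": 2,"tz": 0,"yaw": 0,"claw": 7},{"tx": -0.3,"ty": 3,"tz": 0,"yaw": 0,"claw": 7},{"tx": -0.3,"ty": 3,"tz": 0,"yaw": 0,"claw": 7},{"tx": -0.2,"ty": 3,"tz": 0,"yaw": 0,"claw": 7},{"tx": -0.2,"ty": 2.7,"tz": 0,"yaw": 0,"claw": 7},{"tx": 0,"ty": 1,"tz": 0,"yaw": 0,"claw": 7},{"tx": 0,"ty": 0,"tz": 0,"yaw": 0,"claw": 7},{"tx": 0,"ty": 0,"tz": -3,"yaw": 0,"claw": 7},{"tx": 0,"ty": 0,"tz": -3,"yaw": 0,"claw": 7},{"tx": 0,"ty": 0,"tz": -3,"yaw": 0,"claw": 7},{"tx": 0,"ty": 0,"tz": -2,"yaw": 0,"claw": 7},{"tx": 0,"ty": 0,"tz": -0.8,"yaw": 0,"claw": 7},{"tx": 0,"ty": 0,"tz": 0,"yaw": 0,"claw": 7},{"tx": 0,"ty": 0,"tz": 0,"yaw": 0,"claw": 6}], newtons=25)

```text
time_s: 32.1
position: [0.4349, 0.1614, 0.2142]
tool_rot: [[0.979, -0.204, 0.002], [-0.204, -0.979, 0.0], [0.001, -0.0, -1.0]]
ft_force: [-0.3, -0.0, -0.1]
grip_width: 0.0604
gripper_force: 0.0
```

servo_tool(steps=[{"tx": 0,"ty": 0,"tz": 0,"yaw": 0,"claw": 5},{"tx": 0,"ty": 0,"tz": 0,"yaw": 0,"claw": 4.4},{"tx": 0,"ty": 0,"tz": 0,"yaw": 0,"claw": 4},{"tx": 0,"ty": 0,"tz": 0,"yaw": 0,"claw": 3.6},{"tx": 0,"ty": 0,"tz": 0,"yaw": 0,"claw": 3.2},{"tx": 0,"ty": 0,"tz": 0,"yaw": 0,"claw": 2.8},{"tx": 0,"ty": 0,"tz": 0,"yaw": 0,"claw": 2.4},{"tx": 0,"ty": 0,"tz": 0,"yaw": 0,"claw": 2.4},{"tx": 0,"ty": 0,"tz": 0,"yaw": 0,"claw": 2.4},{"tx": 0,"ty": 0,"tz": 0,"yaw": 0,"claw": 2.4}], newtons=25)

```text
time_s: 33.1
position: [0.4346, 0.1621, 0.2137]
tool_rot: [[0.979, -0.204, 0.001], [-0.204, -0.979, 0.001], [0.001, -0.001, -1.0]]
ft_force: [1.7, 3.8, 5.8]
grip_width: 0.0317
gripper_force: 25.2
```

servo_tool(steps=[{"tx": 0.08,"ty": 0.4,"tz": 0,"yaw": 0,"claw": 2.4},{"tx": 0.16,"ty": 0.8,"tz": 0,"yaw": 0,"claw": 2.4},{"tx": 0.2,"ty": 1,"tz": 0,"yaw": 0,"claw": 2.4},{"tx": 0.2,"ty": 1,"tz": 0,"yaw": 0,"claw": 2.4},{"tx": 0.2,"ty": 1,"tz": 0,"yaw": 0,"claw": 2.4},{"tx": 0.2,"ty": 1,"tz": 0,"yaw": 0,"claw": 2.4},{"tx": 0.2,"ty": 1,"tz": 0,"yaw": 0,"claw": 2.4},{"tx": 0.2,"ty": 1,"tz": 0,"yaw": 0,"claw": 2.4},{"tx": 0.2,"ty": 1,"tz": 0,"yaw": 0,"claw": 2.4},{"tx": 0.2,"ty": 1,"tz": 0,"yaw": 0,"claw": 2.4},{"tx": 0.16,"ty": 0.8,"tz": 0,"yaw": 0,"claw": 2.4},{"tx": 0.12,"ty": 0.5,"tz": 0,"yaw": 0,"claw": 2.4},{"tx": 0,"ty": 0,"tz": 0,"yaw": 0,"claw": 2.4}])

```text
time_s: 34.4
position: [0.4554, 0.2665, 0.2136]
tool_rot: [[0.979, -0.203, -0.0], [-0.203, -0.979, -0.004], [0.0, 0.004, -1.0]]
ft_force: [-2.0, -8.0, 9.5]
grip_width: 0.0316
gripper_force: 36.5
```

servo_tool(steps=[{"tx": 0.06,"ty": 0.3,"tz": 0,"yaw": 0,"claw": 2.4},{"tx": 0.06,"ty": 0.3,"tz": 0,"yaw": 0,"claw": 2.4},{"tx": 0.05,"ty": 0.2,"tz": 0,"yaw": 0,"claw": 2.4},{"tx": 0.04,"ty": 0.2,"tz": 0,"yaw": 0,"claw": 2.4},{"tx": 0,"ty": 0,"tz": 0,"yaw": 0,"claw": 2.4},{"tx": 0,"ty": 0,"tz": 0,"yaw": 0,"claw": 2.4}])

```text
time_s: 35.0
position: [0.4578, 0.277, 0.2137]
tool_rot: [[0.979, -0.204, 0.001], [-0.204, -0.979, -0.0], [0.001, 0.0, -1.0]]
ft_force: [-0.6, -3.8, 6.9]
grip_width: 0.0309
gripper_force: 28.1
```

```bash
python3 -c "
from h import *
p,d=snap('scene','s5'); cv2.imwrite('pics/c5.png',cv2.resize(p[90:260,220:400,::-1],None,fx=3.3,fy=3.3))"
```

```text
(no output)
```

View pics/c5.png

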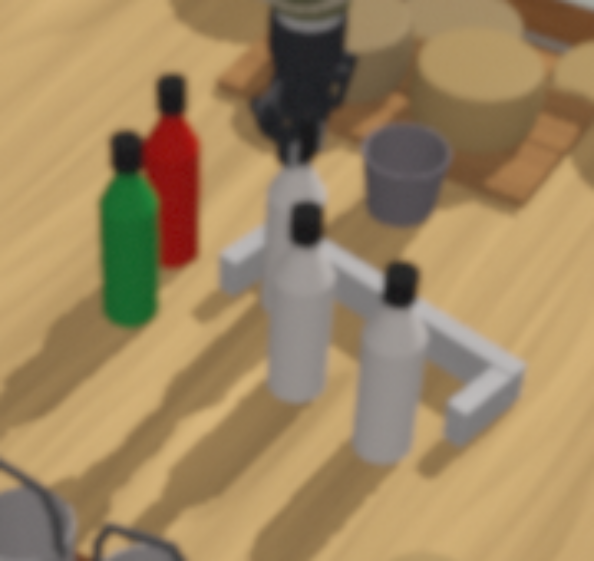

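The near bottle stands upright in the bay at crop (297,240), held by the cap. I release it and take the middle one (cap at (306,222)).

servo_tool(steps=[{"tx": 0,"ty": 0,"tz": 0,"yaw": 0,"claw": 3.4},{"tx": 0,"ty": 0,"tz": 0,"yaw": 0,"claw": 4.2},{"tx": 0,"ty": 0,"tz": 0,"yaw": 0,"claw": 5.5},{"tx": 0,"ty": 0,"tz": 0,"yaw": 0,"claw": 7},{"tx": 0,"ty": 0,"tz": 0,"yaw": 0,"claw": 7},{"tx": 0,"ty": 0,"tz": 2,"yaw": 0,"claw": 7},{"tx": 0,"ty": 0,"tz": 3,"yaw": 0,"claw": 7},{"tx": 0,"ty": 0,"tz": 3,"yaw": 0,"claw": 7},{"tx": 0,"ty": 0,"tz": 2,"yaw": 0,"claw": 7},{"tx": 1.3,"ty": -2,"tz": 0,"yaw": 0,"claw": 7},{"tx": 1.3,"ty": -2.2,"tz": 0,"yaw": 0,"claw": 7},{"tx": 1.3,"ty": -2.2,"tz": 0,"yaw": 0,"claw": 7},{"tx": 1.3,"ty": -2.2,"tz": 0,"yaw": 0,"claw": 7},{"tx": 1.3,"ty": -1.5,"tz": 0,"yaw": 0,"claw": 7},{"tx": 0.3,"ty": -0.6,"tz": 0,"yaw": 0,"claw": 7},{"tx": 0,"ty": 0,"tz": 0,"yaw": 0,"claw": 7},{"tx": 0,"ty": 0,"tz": 0,"yaw": 0,"claw": 7}])

```text
time_s: 36.75
position: [0.5252, 0.1704, 0.3134]
tool_rot: [[0.979, -0.203, -0.0], [-0.203, -0.979, 0.0], [-0.0, -0.0, -1.0]]
ft_force: [-0.1, 1.4, -0.1]
grip_width: 0.0697
gripper_force: 0.0
```

```bash
python3 -c "
from h import *
caps();print(env.observe()['position'])"
```

```text
scene 49 [312. 132.] [464. 271.] [17. 38.] bay [-38.  91.]
scene 69 [313. 156.] [529. 169.] [23. 32.] bay [-125.    7.]
scene 73 [341. 174.] [643. 143.] [24. 36.] bay [-127. -110.]
top 98 [223. 173.] [640. 146.] [33. 29.] bay [-125. -107.]
top 40 [182. 231.] [460. 266.] [19. 17.] bay [-43.  94.]
[0.52507195 0.17060793 0.31348629]
```

servo_tool(steps=[{"tx": 0,"ty": 0,"tz": -3,"yaw": 0,"claw": 7},{"tx": 0,"ty": 0,"tz": -3,"yaw": 0,"claw": 7},{"tx": 0,"ty": 0,"tz": -3,"yaw": 0,"claw": 7},{"tx": 0,"ty": 0,"tz": -1,"yaw": 0,"claw": 7},{"tx": 0,"ty": 0,"tz": 0,"yaw": 0,"claw": 6},{"tx": 0,"ty": 0,"tz": 0,"yaw": 0,"claw": 5},{"tx": 0,"ty": 0,"tz": 0,"yaw": 0,"claw": 4.4},{"tx": 0,"ty": 0,"tz": 0,"yaw": 0,"claw": 4},{"tx": 0,"ty": 0,"tz": 0,"yaw": 0,"claw": 3.6},{"tx": 0,"ty": 0,"tz": 0,"yaw": 0,"claw": 3.2},{"tx": 0,"ty": 0,"tz": 0,"yaw": 0,"claw": 2.8},{"tx": 0,"ty": 0,"tz": 0,"yaw": 0,"claw": 2.4},{"tx": 0,"ty": 0,"tz": 0,"yaw": 0,"claw": 2.4},{"tx": 0,"ty": 0,"tz": 0,"yaw": 0,"claw": 2.4},{"tx": 0,"ty": 0,"tz": 0,"yaw": 0,"claw": 2.4}], newtons=25)

```text
time_s: 38.35
position: [0.526, 0.1702, 0.214]
tool_rot: [[0.979, -0.203, 0.002], [-0.203, -0.979, 0.001], [0.002, -0.002, -1.0]]
ft_force: [1.8, 3.2, 5.8]
grip_width: 0.0312
gripper_force: 24.7
```

servo_tool(steps=[{"tx": 0.08,"ty": 0.4,"tz": 0,"yaw": 0,"claw": 2.4},{"tx": 0.16,"ty": 0.8,"tz": 0,"yaw": 0,"claw": 2.4},{"tx": 0.2,"ty": 1,"tz": 0,"yaw": 0,"claw": 2.4},{"tx": 0.2,"ty": 1,"tz": 0,"yaw": 0,"claw": 2.4},{"tx": 0.2,"ty": 1,"tz": 0,"yaw": 0,"claw": 2.4},{"tx": 0.2,"ty": 1,"tz": 0,"yaw": 0,"claw": 2.4},{"tx": 0.2,"ty": 1,"tz": 0,"yaw": 0,"claw": 2.4},{"tx": 0.2,"ty": 0.8,"tz": 0,"yaw": 0,"claw": 2.4},{"tx": 0.12,"ty": 0.6,"tz": 0,"yaw": 0,"claw": 2.4},{"tx": 0.1,"ty": 0.4,"tz": 0,"yaw": 0,"claw": 2.4},{"tx": 0.06,"ty": 0.3,"tz": 0,"yaw": 0,"claw": 2.4},{"tx": 0.06,"ty": 0.3,"tz": 0,"yaw": 0,"claw": 2.4},{"tx": 0.05,"ty": 0.2,"tz": 0,"yaw": 0,"claw": 2.4},{"tx": 0,"ty": 0,"tz": 0,"yaw": 0,"claw": 2.4},{"tx": 0,"ty": 0,"tz": 0,"yaw": 0,"claw": 2.4}])

```text
time_s: 39.85
position: [0.544, 0.2557, 0.2144]
tool_rot: [[0.979, -0.204, 0.0], [-0.204, -0.979, -0.006], [0.002, 0.006, -1.0]]
ft_force: [-1.5, -9.5, 14.0]
grip_width: 0.0312
gripper_force: 45.3
```

servo_tool(steps=[{"tx": 0.04,"ty": 0.2,"tz": 0,"yaw": 0,"claw": 2.4},{"tx": 0.02,"ty": 0.1,"tz": 0,"yaw": 0,"claw": 2.4},{"tx": 0,"ty": 0,"tz": 0,"yaw": 0,"claw": 2.4},{"tx": 0,"ty": 0,"tz": 0,"yaw": 0,"claw": 2.4}])

```text
time_s: 40.25
position: [0.5447, 0.2604, 0.2139]
tool_rot: [[0.979, -0.204, 0.001], [-0.204, -0.979, -0.002], [0.001, 0.002, -1.0]]
ft_force: [-1.6, -4.1, 8.7]
grip_width: 0.0313
gripper_force: 28.8
```

servo_tool(steps=[{"tx": 0,"ty": 0,"tz": 0,"yaw": 0,"claw": 3.4},{"tx": 0,"ty": 0,"tz": 0,"yaw": 0,"claw": 4.2},{"tx": 0,"ty": 0,"tz": 0,"yaw": 0,"claw": 5.5},{"tx": 0,"ty": 0,"tz": 0,"yaw": 0,"claw": 7},{"tx": 0,"ty": 0,"tz": 0,"yaw": 0,"claw": 7},{"tx": 0,"ty": 0,"tz": 2,"yaw": 0,"claw": 7},{"tx": 0,"ty": 0,"tz": 3,"yaw": 0,"claw": 7},{"tx": 0,"ty": 0,"tz": 3,"yaw": 0,"claw": 7},{"tx": 0,"ty": 0,"tz": 2,"yaw": 0,"claw": 7},{"tx": 1.6,"ty": -2,"tz": 0,"yaw": 0,"claw": 7},{"tx": 2,"ty": -2.3,"tz": 0,"yaw": 0,"claw": 7},{"tx": 2,"ty": -2.3,"tz": 0,"yaw": 0,"claw": 7},{"tx": 2,"ty": -2.3,"tz": 0,"yaw": 0,"claw": 7},{"tx": 1.5,"ty": -1.8,"tz": 0,"yaw": 0,"claw": 7},{"tx": 0.5,"ty": -0.6,"tz": 0,"yaw": 0,"claw": 7},{"tx": 0,"ty": 0,"tz": 0,"yaw": 0,"claw": 7},{"tx": 0,"ty": 0,"tz": 0,"yaw": 0,"claw": 7}])

```text
time_s: 41.95
position: [0.64, 0.1487, 0.3134]
tool_rot: [[0.979, -0.203, -0.0], [-0.203, -0.979, 0.0], [-0.0, -0.0, -1.0]]
ft_force: [-0.8, -0.4, -0.1]
grip_width: 0.0698
gripper_force: 0.0
```

```bash
python3 -c "
from h import *
caps();print(env.observe()['position'])"
```

```text
scene 68 [310. 132.] [461. 267.] [30. 30.] bay [-43.  93.]
scene 72 [341. 174.] [644. 142.] [24. 31.] bay [-128. -112.]
top 35 [177. 232.] [457. 282.] [16. 24.] bay [-29. 100.]
[0.63984425 0.14892222 0.31372026]
```

servo_tool(steps=[{"tx": 0.1,"ty": -0.2,"tz": -3,"yaw": 0,"claw": 7},{"tx": 0,"ty": 0,"tz": -3,"yaw": 0,"claw": 7},{"tx": 0,"ty": 0,"tz": -3,"yaw": 0,"claw": 7},{"tx": 0,"ty": 0,"tz": -1,"yaw": 0,"claw": 7},{"tx": 0,"ty": 0,"tz": 0,"yaw": 0,"claw": 6},{"tx": 0,"ty": 0,"tz": 0,"yaw": 0,"claw": 5},{"tx": 0,"ty": 0,"tz": 0,"yaw": 0,"claw": 4.4},{"tx": 0,"ty": 0,"tz": 0,"yaw": 0,"claw": 4},{"tx": 0,"ty": 0,"tz": 0,"yaw": 0,"claw": 3.6},{"tx": 0,"ty": 0,"tz": 0,"yaw": 0,"claw": 3.2},{"tx": 0,"ty": 0,"tz": 0,"yaw": 0,"claw": 2.8},{"tx": 0,"ty": 0,"tz": 0,"yaw": 0,"claw": 2.4},{"tx": 0,"ty": 0,"tz": 0,"yaw": 0,"claw": 2.4},{"tx": 0,"ty": 0,"tz": 0,"yaw": 0,"claw": 2.4},{"tx": 0,"ty": 0,"tz": 0,"yaw": 0,"claw": 2.4}], newtons=25)

```text
time_s: 43.55
position: [0.6418, 0.1462, 0.2141]
tool_rot: [[0.979, -0.203, 0.002], [-0.203, -0.979, 0.001], [0.001, -0.001, -1.0]]
ft_force: [-0.4, 2.7, 5.1]
grip_width: 0.0314
gripper_force: 24.9
```

servo_tool(steps=[{"tx": 0,"ty": 0.4,"tz": 0,"yaw": 0,"claw": 2.4},{"tx": 0,"ty": 0.8,"tz": 0,"yaw": 0,"claw": 2.4},{"tx": 0,"ty": 1,"tz": 0,"yaw": 0,"claw": 2.4},{"tx": 0.1,"ty": 1,"tz": 0,"yaw": 0,"claw": 2.4},{"tx": 0.1,"ty": 1,"tz": 0,"yaw": 0,"claw": 2.4},{"tx": 0.1,"ty": 1,"tz": 0,"yaw": 0,"claw": 2.4},{"tx": 0.1,"ty": 1,"tz": 0,"yaw": 0,"claw": 2.4},{"tx": 0.1,"ty": 0.8,"tz": 0,"yaw": 0,"claw": 2.4},{"tx": 0.1,"ty": 0.6,"tz": 0,"yaw": 0,"claw": 2.4},{"tx": 0.1,"ty": 0.4,"tz": 0,"yaw": 0,"claw": 2.4},{"tx": 0.06,"ty": 0.4,"tz": 0,"yaw": 0,"claw": 2.4},{"tx": 0.06,"ty": 0.4,"tz": 0,"yaw": 0,"claw": 2.4},{"tx": 0.05,"ty": 0.2,"tz": 0,"yaw": 0,"claw": 2.4},{"tx": 0,"ty": 0,"tz": 0,"yaw": 0,"claw": 2.4},{"tx": 0,"ty": 0,"tz": 0,"yaw": 0,"claw": 2.4}])

```text
time_s: 45.05
position: [0.6505, 0.2333, 0.2145]
tool_rot: [[0.979, -0.205, 0.001], [-0.205, -0.979, -0.006], [0.002, 0.006, -1.0]]
ft_force: [-1.6, -8.7, 10.8]
grip_width: 0.0313
gripper_force: 38.2
```

servo_tool(steps=[{"tx": 0.04,"ty": 0.2,"tz": 0,"yaw": 0,"claw": 2.4},{"tx": 0.02,"ty": 0.1,"tz": 0,"yaw": 0,"claw": 2.4},{"tx": 0,"ty": 0,"tz": 0,"yaw": 0,"claw": 2.4},{"tx": 0,"ty": 0,"tz": 0,"yaw": 0,"claw": 2.4}])

```text
time_s: 45.45
position: [0.6512, 0.2359, 0.2149]
tool_rot: [[0.979, -0.205, 0.001], [-0.205, -0.979, -0.007], [0.003, 0.006, -1.0]]
ft_force: [-2.0, -10.6, 12.7]
grip_width: 0.0315
gripper_force: 45.4
```

servo_tool(steps=[{"tx": 0,"ty": 0,"tz": 0,"yaw": 0,"claw": 3.4},{"tx": 0,"ty": 0,"tz": 0,"yaw": 0,"claw": 4.2},{"tx": 0,"ty": 0,"tz": 0,"yaw": 0,"claw": 5.5},{"tx": 0,"ty": 0,"tz": 0,"yaw": 0,"claw": 7},{"tx": 0,"ty": 0,"tz": 0,"yaw": 0,"claw": 7},{"tx": 0,"ty": 0,"tz": 2,"yaw": 0,"claw": 7},{"tx": 0,"ty": 0,"tz": 3,"yaw": 0,"claw": 7},{"tx": 0,"ty": 0,"tz": 3,"yaw": 0,"claw": 7},{"tx": 0,"ty": 0,"tz": 3,"yaw": 0,"claw": 7},{"tx": -1,"ty": -2,"tz": 1,"yaw": 0,"claw": 7},{"tx": -2,"ty": -3,"tz": 0,"yaw": 0,"claw": 7},{"tx": -2,"ty": -4,"tz": 0,"yaw": 0,"claw": 7},{"tx": -2,"ty": -4,"tz": 0,"yaw": 0,"claw": 7},{"tx": -2,"ty": -4,"tz": 0,"yaw": 0,"claw": 7},{"tx": -2,"ty": -4,"tz": 0,"yaw": 0,"claw": 7},{"tx": -2,"ty": -4,"tz": 0,"yaw": 0,"claw": 7},{"tx": -2,"ty": -4,"tz": 0,"yaw": 0,"claw": 7},{"tx": -2,"ty": -4,"tz": 0,"yaw": 0,"claw": 7},{"tx": -2,"ty": -4,"tz": 0,"yaw": 0,"claw": 7},{"tx": 0,"ty": 0,"tz": 0,"yaw": 0,"claw": 7}])

```text
time_s: 47.45
position: [0.4592, -0.1347, 0.3334]
tool_rot: [[0.978, -0.209, -0.0], [-0.209, -0.978, -0.001], [0.0, 0.001, -1.0]]
ft_force: [-0.5, 0.8, -0.5]
grip_width: 0.0697
gripper_force: 0.0
```

```bash
cat > chk.py <<'E'
from h import *
caps(); print(env.observe()['position'])
for n in('top','scene'):
    p,d=snap(n,n+'f'); P=cloud(n,d)
    m=(np.abs(P[...,2]-.1)<.006)&(P[...,0]>.35)&(P[...,0]<.67)&(P[...,1]>-.45)&(P[...,1]<-.31)
    k,l,s,c=cv2.connectedComponentsWithStats(m.astype(np.uint8))
    for i in range(1,k):
        if s[i,4]>60: print(n,'cheese',s[i,4],np.round(cv2.minAreaRect((P[l==i][:,:2]*1000).astype(np.float32))[0]),P[l==i][:,2].std())
cv2.imwrite('pics/cf.png',cv2.resize(cv2.imread('pics/scenef.png')[100:400,120:420],None,fx=2,fy=2))
E
python3 chk.py
```

```text
scene 67 [310. 132.] [460. 268.] [27. 38.] bay [-42.  94.]
scene 77 [332. 144.] [550. 255.] [28. 38.] bay [-36.   4.]
scene 65 [356. 162.] [655. 215.] [22. 33.] bay [ -54. -108.]
top 91 [199. 170.] [651. 223.] [32. 26.] bay [ -48. -102.]
top 89 [187. 204.] [544. 256.] [32. 28.] bay [-37.   9.]
top 93 [180. 232.] [457. 273.] [32. 28.] bay [-38.  99.]
[ 0.46061421 -0.1316801   0.33346598]
top cheese 271 [ 544. -349.] 0.00252617662489142
top cheese 268 [ 447. -374.] 0.0026147560235137996
scene cheese 342 [ 447. -379.] 0.00252080369837277
scene cheese 364 [ 549. -352.] 0.00242167615968226
```

View pics/cf.png

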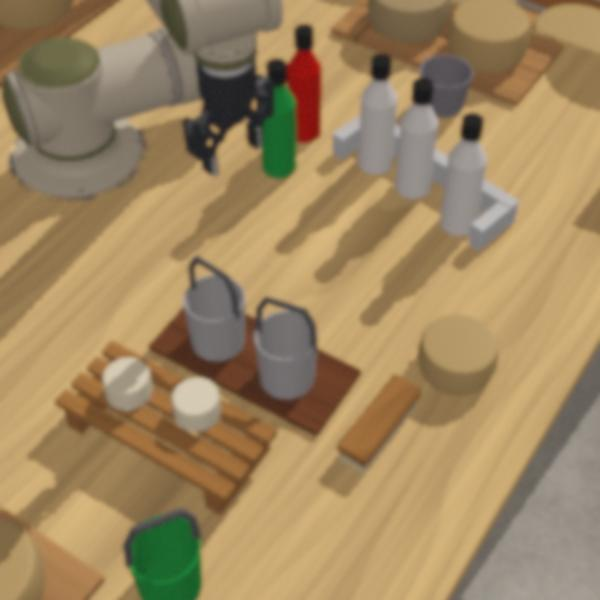

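View pics/topf.png

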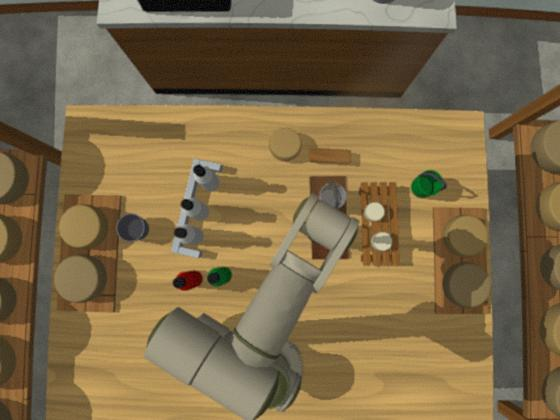

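The bottles at crop (378,115) and (417,140) are at the rail, but the far one at (464,180) stopped about 10 mm short. One cheese was nudged on the stand and is now at top view (375,212), flat and well inside. I check the far bottle against its end block.

Run:
```python
from h import *
for f,n in (('top0','top'),('topf','top'),('scenef','scene')):
    a=np.load(f'pics/{f}.npz'); P=cloud(n,a['d'])*1000; q=P[...,:2]-BO; x=q@BX; y=q@BY; z=P[...,2]
    m=(np.abs(z-50)<5)&(x>-90)&(x<40)&(np.abs(y)<190)
    e=m&(x<-25)&(x>-65)
    for s,t in ((1,e&(y>120)),(-1,e&(y<-120))): print(f,s,t.sum(),np.percentile(y[t],[2,98]).round(),'xmin',np.percentile(x[m&(s*y>148)],2).round())
    r=m&(np.abs(y)<120); print('rail',np.percentile(x[r],[2,98]).round(), [np.round(np.percentile(x[r&(abs(y-c)<25)],3)) if (r&(abs(y-c)<25)).sum()>10 else None for c in (-100,-60,0,60,100)])
    for c in (-105,5,96):
        w=(z>80)&(z<145)&(abs(y-c)<45)&(abs(x+40)<60)
        if w.sum()>20: print('bottle body',w.sum(),'x',np.percentile(x[w],[2,50,98]).round(),'y',np.percentile(y[w],[2,98]).round())
```

```text
top0 1 71 [145. 168.] xmin -74.0
top0 -1 67 [-168. -144.] xmin -73.0
rail [-0. 25.] [np.float64(1.0), np.float64(1.0), np.float64(-0.0), np.float64(-0.0), np.float64(-1.0)]
topf 1 74 [135. 168.] xmin -75.0
topf -1 62 [-169. -145.] xmin -72.0
rail [-73.  24.] [np.float64(-76.0), np.float64(-66.0), np.float64(-66.0), np.float64(-40.0), np.float64(-67.0)]
bottle body 82 x [-77. -72. -41.] y [-120.  -71.]
bottle body 75 x [-66. -62. -36.] y [-15.  41.]
bottle body 72 x [-68. -63. -43.] y [ 72. 130.]
scenef 1 46 [140. 168.] xmin -78.0
scenef -1 64 [-172. -130.] xmin -73.0
rail [-77.  21.] [np.float64(-80.0), None, np.float64(-66.0), np.float64(-67.0), np.float64(-68.0)]
bottle body 277 x [-80. -70. -36.] y [-136.  -83.]
bottle body 262 x [-69. -59. -25.] y [-24.  26.]
bottle body 264 x [-71. -59. -24.] y [ 65. 115.]
```

servo_tool(steps=[{"tx": 1,"ty": 2,"tz": 0,"yaw": 0,"claw": 7},{"tx": 1.8,"ty": 3.4,"tz": 0,"yaw": 0,"claw": 7},{"tx": 1.8,"ty": 3.4,"tz": 0,"yaw": 0,"claw": 7},{"tx": 1.8,"ty": 3.4,"tz": 0,"yaw": 0,"claw": 7},{"tx": 1.8,"ty": 3.4,"tz": 0,"yaw": 0,"claw": 7},{"tx": 1.8,"ty": 3.4,"tz": 0,"yaw": 0,"claw": 7},{"tx": 1.8,"ty": 3.4,"tz": 0,"yaw": 0,"claw": 7},{"tx": 1.8,"ty": 3.4,"tz": 0,"yaw": 0,"claw": 7},{"tx": 1.8,"ty": 3.4,"tz": 0,"yaw": 0,"claw": 7},{"tx": 1.8,"ty": 3.4,"tz": 0,"yaw": 0,"claw": 7},{"tx": 1.8,"ty": 2.8,"tz": 0,"yaw": 0,"claw": 7},{"tx": 0,"ty": 0,"tz": 0,"yaw": 0,"claw": 7},{"tx": 0,"ty": 0,"tz": 0,"yaw": 0,"claw": 7}])

```text
time_s: 48.95
position: [0.6505, 0.2247, 0.3324]
tool_rot: [[0.98, -0.201, -0.001], [-0.201, -0.98, -0.0], [-0.001, 0.0, -1.0]]
ft_force: [-0.7, 0.0, 0.6]
grip_width: 0.0701
gripper_force: 0.0
```

servo_tool(steps=[{"tx": 0,"ty": -0.2,"tz": -3,"yaw": 0,"claw": 7},{"tx": 0,"ty": 0,"tz": -3,"yaw": 0,"claw": 7},{"tx": 0,"ty": 0,"tz": -3,"yaw": 0,"claw": 7},{"tx": 0,"ty": 0,"tz": -2,"yaw": 0,"claw": 7},{"tx": 0,"ty": 0,"tz": -1.2,"yaw": 0,"claw": 7},{"tx": 0,"ty": 0,"tz": 0,"yaw": 0,"claw": 6},{"tx": 0,"ty": 0,"tz": 0,"yaw": 0,"claw": 5},{"tx": 0,"ty": 0,"tz": 0,"yaw": 0,"claw": 4.4},{"tx": 0,"ty": 0,"tz": 0,"yaw": 0,"claw": 4},{"tx": 0,"ty": 0,"tz": 0,"yaw": 0,"claw": 3.6},{"tx": 0,"ty": 0,"tz": 0,"yaw": 0,"claw": 3.2},{"tx": 0,"ty": 0,"tz": 0,"yaw": 0,"claw": 2.8},{"tx": 0,"ty": 0,"tz": 0,"yaw": 0,"claw": 2.4},{"tx": 0,"ty": 0,"tz": 0,"yaw": 0,"claw": 2.4},{"tx": 0,"ty": 0,"tz": 0,"yaw": 0,"claw": 2.4},{"tx": 0,"ty": 0,"tz": 0,"yaw": 0,"claw": 2.4}], newtons=50)

```text
time_s: 50.55
position: [0.6511, 0.2214, 0.2121]
tool_rot: [[0.979, -0.203, 0.002], [-0.203, -0.979, 0.001], [0.002, -0.002, -1.0]]
ft_force: [0.9, 4.5, 5.4]
grip_width: 0.0311
gripper_force: 49.6
```

servo_tool(steps=[{"tx": 0.06,"ty": 0.3,"tz": 0,"yaw": 0,"claw": 2.4},{"tx": 0.06,"ty": 0.3,"tz": 0,"yaw": 0,"claw": 2.4},{"tx": 0.06,"ty": 0.3,"tz": 0,"yaw": 0,"claw": 2.4},{"tx": 0.06,"ty": 0.3,"tz": 0,"yaw": 0,"claw": 2.4},{"tx": 0,"ty": 0,"tz": 0,"yaw": 0,"claw": 2.4},{"tx": 0,"ty": 0,"tz": 0,"yaw": 0,"claw": 2.4}])

```text
time_s: 51.15
position: [0.6533, 0.2314, 0.2117]
tool_rot: [[0.979, -0.204, -0.0], [-0.204, -0.979, -0.003], [0.001, 0.003, -1.0]]
ft_force: [-0.3, -4.2, 5.6]
grip_width: 0.0305
gripper_force: 51.6
```

servo_tool(steps=[{"tx": 0.06,"ty": 0.3,"tz": 0,"yaw": 0,"claw": 2.4},{"tx": 0.06,"ty": 0.3,"tz": 0,"yaw": 0,"claw": 2.4},{"tx": 0.06,"ty": 0.3,"tz": 0,"yaw": 0,"claw": 2.4},{"tx": 0,"ty": 0,"tz": 0,"yaw": 0,"claw": 2.4},{"tx": 0,"ty": 0,"tz": 0,"yaw": 0,"claw": 2.4}])

```text
time_s: 51.65
position: [0.6551, 0.2404, 0.2117]
tool_rot: [[0.979, -0.205, 0.0], [-0.205, -0.979, -0.003], [0.001, 0.003, -1.0]]
ft_force: [-0.5, -3.6, 4.9]
grip_width: 0.0308
gripper_force: 51.8
```

servo_tool(steps=[{"tx": 0,"ty": 0,"tz": 0,"yaw": 0,"claw": 3.4},{"tx": 0,"ty": 0,"tz": 0,"yaw": 0,"claw": 4.2},{"tx": 0,"ty": 0,"tz": 0,"yaw": 0,"claw": 5.5},{"tx": 0,"ty": 0,"tz": 0,"yaw": 0,"claw": 7},{"tx": 0,"ty": 0,"tz": 0,"yaw": 0,"claw": 7},{"tx": 0,"ty": 0,"tz": 2,"yaw": 0,"claw": 7},{"tx": 0,"ty": 0,"tz": 3,"yaw": 0,"claw": 7},{"tx": 0,"ty": 0,"tz": 3,"yaw": 0,"claw": 7},{"tx": 0,"ty": 0,"tz": 3,"yaw": 0,"claw": 7},{"tx": -1,"ty": -2,"tz": 1,"yaw": 0,"claw": 7},{"tx": -2,"ty": -3,"tz": 0,"yaw": 0,"claw": 7},{"tx": -2,"ty": -4,"tz": 0,"yaw": 0,"claw": 7},{"tx": -2,"ty": -4,"tz": 0,"yaw": 0,"claw": 7},{"tx": -2,"ty": -4,"tz": 0,"yaw": 0,"claw": 7},{"tx": -2,"ty": -4,"tz": 0,"yaw": 0,"claw": 7},{"tx": -2,"ty": -4,"tz": 0,"yaw": 0,"claw": 7},{"tx": -2,"ty": -4,"tz": 0,"yaw": 0,"claw": 7},{"tx": -1,"ty": -2,"tz": 0,"yaw": 0,"claw": 7},{"tx": 0,"ty": 0,"tz": 0,"yaw": 0,"claw": 7},{"tx": 0,"ty": 0,"tz": 0,"yaw": 0,"claw": 7}])

```text
time_s: 53.65
position: [0.4951, -0.0681, 0.3315]
tool_rot: [[0.979, -0.204, 0.0], [-0.204, -0.979, 0.0], [0.0, -0.0, -1.0]]
ft_force: [1.3, 0.8, 0.4]
grip_width: 0.0701
gripper_force: 0.0
```

```bash
python3 chk.py
```

```text
scene 69 [310. 132.] [459. 270.] [30. 35.] bay [-41.  96.]
scene 82 [331. 144.] [545. 254.] [35. 37.] bay [-39.   9.]
scene 63 [359. 160.] [657. 231.] [26. 27.] bay [ -38. -106.]
top 91 [194. 169.] [654. 238.] [31. 26.] bay [ -32. -101.]
top 86 [187. 204.] [544. 256.] [31. 28.] bay [-37.  10.]
top 92 [180. 232.] [457. 273.] [32. 28.] bay [-38.  98.]
[ 0.49540769 -0.06735134  0.33130789]
top cheese 262 [ 544. -349.] 0.002644282534541901
top cheese 261 [ 447. -375.] 0.0026797689772239076
scene cheese 340 [ 447. -380.] 0.0023678340803249772
scene cheese 378 [ 548. -354.] 0.0024788122999599444
```

View pics/cf.png

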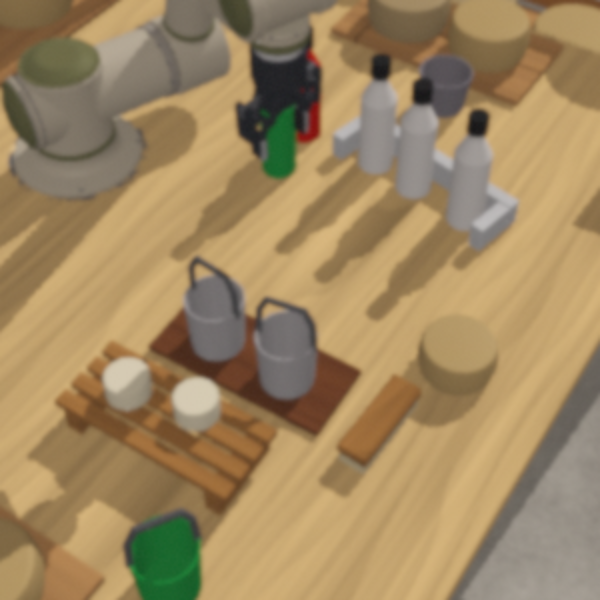

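The picture shows all three bottles upright at the rail (crop (378,115), (417,140) and (470,170)), 32 to 38 mm from its face by the top view. Both cans are on the board, both cheeses lie flat on the stand, and the bystanders haven't moved. I hand the job in.

```bash
python3 -c "
from rig import env
print(env.close_job())"
```

```text
the job is handed in; nothing more can be done
None
```

I handed the job in at about 54 s (no verdict was returned): both cans upright on the board, both cream cheeses flat on the stand, all three white bottles 32–38 mm from the bay rail (limit 45), and the wheel, brush, tub and look-alikes left alone.

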